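Proof the spring balances on the anchor board

ROBOT

A 6-joint arm with a two-finger parallel gripper is mounted at the origin on the work surface. World frame = base frame: x ahead of the robot, y to its left, z up, the work surface at z = 0. Lengths are in m, angles in degrees, forces in N, time in s.
With the tool pointing down it reaches from about 0.25 to 0.725 m from the base axis. Payload 9.7 kg.
Tool frame: the origin (TCP) lies at the very end of the fingers, on their centre line; the grasp point (between the pads) lies 19 mm behind it; z points along the fingers, y is the line along which they close (so a half turn about z gives the same grasp; the last joint's range is limited). The gripper opens to 85 mm and grips with 20 to 120 N. Pads are 22 mm wide; open, the fingers measure 114 mm over their backs; the gripper's body (76 mm by 85 mm) begins 54 mm behind the grasp point. The pads swing forward as they close: fully open they stand 13 mm farther back than shut.
Start: joints at [-67.437, 4.979, 10.078, 95.1, 0, 90], TCP at [0.211, -0.508, 0.231] pointing down, gripper open.
Joint ranges: [-179.16, 179.16], [-48.56, 103.87], [-65.8, 70.77], [-126.05, 130.52], [-82.76, 87.17], [-180, 180]. Speed limits (degrees/s): [127.2, 127.2, 147.25, 180, 180, 180].

INTERFACE

Orientations are given as [roll, pitch, yaw] about the fixed x, y, z axes, in that order (R = Rz(yaw) Ry(pitch) Rx(roll)).
In Python, from workcell import telemetry, optics, workorder gives the robot as it stands.
- The arm moves only by the shell command python3 -m handwheel 'ROWS' [FORCE]. ROWS is JSON, a list of rows, each an object of numbers: "tx", "ty", "tz": the shift along the tool's x, y, z in m; "ax", "ay", "az": the turn, a rotation vector about the tool's x, y, z in degrees; "jaw": the gripper command: -1 is shut, 1 is fully open, values between are in proportion. A call has exactly 10 rows; each row shifts and turns the commanded pose from where the row before left it, along the tool's axes as they then stand; what a row does not reach is not made up. A row lasts 1/8 s, in which the tool goes at most 62.5 mm and 10.7 degrees, less where a joint would pass 70% of its speed; a pose out of reach is approached as far as the arm can. A call is refused whole if a number of a shift passes 0.0625 or a number of a turn 10.7, either way. A call with a gripper value outside its range is refused whole. The fingers move at their own pace and stop on an object; FORCE is the grip in N (left out, the last holds). Time passes only in rows, so rows that do not move let the fingers close, or fill a call up. It gives the time, the measured TCP pose, the force, the opening and the grip force at its end, in the units of the state.
- telemetry.get_obs(): the state, without advancing time (a new reading comes with each control period).
- optics.camera(name): name is "scene" or "top" or "wrist"; returns a dict with "color" (480x640x3 uint8, red, green, blue), "K" (3x3 intrinsics, pixels), "extrinsics" (4x4, takes a point from camera to world coordinates); the wrist camera has in their place "mount" (4x4, takes a point from camera to tool coordinates, whose origin is the TCP and whose axes are the flange's). Camera axes: x right, y down, z forward; pixel columns grow to the right and rows downward; lengths in m; the calibration is good to about 2 mm. A picture is of the moment at which its call begins: read the wrist's pose just before it. There is no depth.
- workorder.job_done(): hands the job in; it is judged then, once.
The state is a dict: "time": time; "q": joint angles; "qd": joint speeds; "joint_efforts": joint torques, N m; "ee_pos": TCP position; "tcp_rot": TCP orientation; "wrist_force": force on the tool from outside, world axes, zero at the start; "torque": the same for the moment, N m; "opening": finger opening in m; "grasp_force": force on a finger pad.
Only numpy, scipy, OpenCV 4.12 (cv2) and the standard library are available. Lean on these libraries where they do the work, as an engineer would, in place of code of your own. Each camera call takes 0.05 s, during which the arm holds its last target. There are 200 camera calls.

TASK

Get the spring balances ready for the evening tuition class: clip the snap hook of every balance on the desk onto the front bar of the eye of its own colour, letting the bar press the sprung gate in and the gate snap shut behind it. Proof each one by drawing it out to the 10 N mark, so that its peak pointer stays in the green zone and not past it, then let it go back in and leave it clipped on, lying flat on the desk. Leave the other things on the desk where they are.

Things in the scene. Friction and masses are not known exactly. Their poses are not given: they have to be found in the camera images.
- bal_red_mid (a point): red spring balance, 220 g, 188 mm over all, lying flat: centre of its red rectangular case, half-way up (14 mm above the desk). Case 100 long (x) x 34 wide (y) x 28 high. Axes turn with it: x points along it to the hook, z up. An 8 mm rod at this height leaves the +x end and carries a snap hook. It yields only along x: grip the case by its sides and steer the hook with it
- bal_red_bight (a point): point inside the red balance's snap hook, midway between its arms, on the rod; axes as the case; 118 mm ahead of the case's centre at rest, 158 mm at 10 N. Flat hook of 7 mm bar, 23 mm clear inside. In this frame (mm): solid arm at y -15; round end's inner face x +16.5, outer +23.5; on the +y side (y +15) the fixed nose from x -6 to the round end and the brass gate from its pivot x -38 to x -6
- bal_red_gate (a joint): gate of the red balance's hook: 0 rad shut, to 0.85 rad pressed inward (inward only), pivot at its case end, sprung shut, 1 to 3 N opens it. The eye's bar enters through the gate from the +y side at x -21 to -11 mm in the inside point's frame, is pressed in to y about 0, then slides to the round end (x +12 mm) and the gate springs shut behind it
- bal_red_peak (a joint): peak pointer of the red balance (black cross-line on the white scale), m: the most the sprung rod has been drawn out; it stays there and cannot be put back by hand. 0.040 = 10 N (240 N/m), green zone 0.035 to 0.045, rod's stop 0.060. Starts at 0 to 0.010. A green band on the rod begins to show at the case's mouth at 0.035 and is all out at 0.045
- bal_blue_mid (a point): blue spring balance, 220 g, 188 mm over all, lying flat: centre of its blue rectangular case, half-way up (14 mm above the desk). Case 100 long (x) x 34 wide (y) x 28 high. Axes turn with it: x points along it to the hook, z up. An 8 mm rod at this height leaves the +x end and carries a snap hook. It yields only along x: grip the case by its sides and steer the hook with it
- bal_blue_bight (a point): point inside the blue balance's snap hook, midway between its arms, on the rod; axes as the case; 118 mm ahead of the case's centre at rest, 158 mm at 10 N. Flat hook of 7 mm bar, 23 mm clear inside. In this frame (mm): solid arm at y -15; round end's inner face x +16.5, outer +23.5; on the +y side (y +15) the fixed nose from x -6 to the round end and the brass gate from its pivot x -38 to x -6
- bal_blue_gate (a joint): gate of the blue balance's hook: 0 rad shut, to 0.85 rad pressed inward (inward only), pivot at its case end, sprung shut, 1 to 3 N opens it. The eye's bar enters through the gate from the +y side at x -21 to -11 mm in the inside point's frame, is pressed in to y about 0, then slides to the round end (x +12 mm) and the gate springs shut behind it
- bal_blue_peak (a joint): peak pointer of the blue balance (black cross-line on the white scale), m: the most the sprung rod has been drawn out; it stays there and cannot be put back by hand. 0.040 = 10 N (240 N/m), green zone 0.035 to 0.045, rod's stop 0.060. Starts at 0 to 0.010. A green band on the rod begins to show at the case's mouth at 0.035 and is all out at 0.045
- bal_yellow_mid (a point): yellow spring balance, 220 g, 188 mm over all, lying flat: centre of its yellow rectangular case, half-way up (14 mm above the desk). Case 100 long (x) x 34 wide (y) x 28 high. Axes turn with it: x points along it to the hook, z up. An 8 mm rod at this height leaves the +x end and carries a snap hook. It yields only along x: grip the case by its sides and steer the hook with it
- bal_yellow_bight (a point): point inside the yellow balance's snap hook, midway between its arms, on the rod; axes as the case; 118 mm ahead of the case's centre at rest, 158 mm at 10 N. Flat hook of 7 mm bar, 23 mm clear inside. In this frame (mm): solid arm at y -15; round end's inner face x +16.5, outer +23.5; on the +y side (y +15) the fixed nose from x -6 to the round end and the brass gate from its pivot x -38 to x -6
- bal_yellow_gate (a joint): gate of the yellow balance's hook: 0 rad shut, to 0.85 rad pressed inward (inward only), pivot at its case end, sprung shut, 1 to 3 N opens it. The eye's bar enters through the gate from the +y side at x -21 to -11 mm in the inside point's frame, is pressed in to y about 0, then slides to the round end (x +12 mm) and the gate springs shut behind it
- bal_yellow_peak (a joint): peak pointer of the yellow balance (black cross-line on the white scale), m: the most the sprung rod has been drawn out; it stays there and cannot be put back by hand. 0.040 = 10 N (240 N/m), green zone 0.035 to 0.045, rod's stop 0.060. Starts at 0 to 0.010. A green band on the rod begins to show at the case's mouth at 0.035 and is all out at 0.045
- bal_white_mid (a point): white spring balance, 220 g, 188 mm over all, lying flat: centre of its white rectangular case, half-way up (14 mm above the desk). Case 100 long (x) x 34 wide (y) x 28 high. Axes turn with it: x points along it to the hook, z up. An 8 mm rod at this height leaves the +x end and carries a snap hook. It yields only along x: grip the case by its sides and steer the hook with it
- bal_white_bight (a point): point inside the white balance's snap hook, midway between its arms, on the rod; axes as the case; 118 mm ahead of the case's centre at rest, 158 mm at 10 N. Flat hook of 7 mm bar, 23 mm clear inside. In this frame (mm): solid arm at y -15; round end's inner face x +16.5, outer +23.5; on the +y side (y +15) the fixed nose from x -6 to the round end and the brass gate from its pivot x -38 to x -6
- bal_white_gate (a joint): gate of the white balance's hook: 0 rad shut, to 0.85 rad pressed inward (inward only), pivot at its case end, sprung shut, 1 to 3 N opens it. The eye's bar enters through the gate from the +y side at x -21 to -11 mm in the inside point's frame, is pressed in to y about 0, then slides to the round end (x +12 mm) and the gate springs shut behind it
- bal_white_peak (a joint): peak pointer of the white balance (black cross-line on the white scale), m: the most the sprung rod has been drawn out; it stays there and cannot be put back by hand. 0.040 = 10 N (240 N/m), green zone 0.035 to 0.045, rod's stop 0.060. Starts at 0 to 0.010. A green band on the rod begins to show at the case's mouth at 0.035 and is all out at 0.045
- eye_red_bar (a point): fixed eye with the red base plate on the plywood board: upright staple of 8 mm round steel, its top 54 mm above the desk. This point: centre line of its front upright bar (nearer the robot), 16 mm above the desk. x points from the front bar to the rear bar (55 mm on), y through the eye's opening, z up. Board and plate are 6 mm thick together and reach 20 mm in front of the bar; eyes stand 100 mm apart along y
- eye_blue_bar (a point): fixed eye with the blue base plate on the plywood board: upright staple of 8 mm round steel, its top 54 mm above the desk. This point: centre line of its front upright bar (nearer the robot), 16 mm above the desk. x points from the front bar to the rear bar (55 mm on), y through the eye's opening, z up. Board and plate are 6 mm thick together and reach 20 mm in front of the bar; eyes stand 100 mm apart along y
- eye_yellow_bar (a point): fixed eye with the yellow base plate on the plywood board: upright staple of 8 mm round steel, its top 54 mm above the desk. This point: centre line of its front upright bar (nearer the robot), 16 mm above the desk. x points from the front bar to the rear bar (55 mm on), y through the eye's opening, z up. Board and plate are 6 mm thick together and reach 20 mm in front of the bar; eyes stand 100 mm apart along y
- eye_white_bar (a point): fixed eye with the white base plate on the plywood board: upright staple of 8 mm round steel, its top 54 mm above the desk. This point: centre line of its front upright bar (nearer the robot), 16 mm above the desk. x points from the front bar to the rear bar (55 mm on), y through the eye's opening, z up. Board and plate are 6 mm thick together and reach 20 mm in front of the bar; eyes stand 100 mm apart along y
- pen_stand: clear acrylic pen stand with pens, 80 x 80 x 100, loose; bystander, origin at the centre of its underside
- tiffin_lid: aluminium tiffin lid, 124 across, 18 high, loose; bystander, origin at the centre of its underside
- remover: red stapler remover, 55 x 24 x 28, loose; bystander, origin at the centre of its underside
- tumbler: steel tumbler, 72 across, 100 high, loose; bystander, origin at the centre of its underside

How it is judged:
By the outcome, as a careful person would: the job done as asked, in the order asked, and still so for the second after the job is handed in, with the robot touching nothing.
Of bal_red, bal_blue, bal_yellow, bal_white only 3 to 4 are there at a start; the rules pass over those that are not, and their reading is None.
At some moment in a run one of bal_red, bal_blue, bal_yellow, bal_white may be knocked a few centimetres aside while the robot is not near it.
Once in a run the grip may slacken for a moment while it holds something.
It also fails if it takes over 210 s, if anything falls off the work surface, if the arm or the gripper's body presses on something with over 40 N, if the wrist force passes 120 N, or if a joint passes its speed limit or range.

## Working session

There is one attempt and no reset: what is moved stays moved. The work goes in short steps, Python scripts to look and compute and a shell command to move; the robot and the scene stay as the last step left them, time stands still between calls to the robot, and variables do not carry over. Pictures are saved under pics/ and viewed, at most 14 in all, crops included, and the job is handed in when it is done.

```bash
mkdir -p pics; python3 - <<'E'
from workcell import telemetry, optics
import cv2,numpy as np
print(telemetry.get_obs())
for n in ["scene","top","wrist"]:
    d=optics.camera(n); cv2.imwrite(f"pics/{n}0.png",d["color"][:,:,::-1])
    print(n,d["K"].tolist(),np.round(d.get("extrinsics",d.get("mount")),4).tolist())
E
```

```text
{'time': 0.0, 'q': array([-6.74356503e+01,  5.01028062e+00,  1.00352899e+01,  9.50995033e+01,
        9.09591193e-04,  9.00004129e+01]), 'qd': array([ 0.01615262,  0.00159596,  0.05662269,  0.06396821, -0.07313768,
       -0.00202961]), 'joint_efforts': array([ 2.45891359e-03, -5.20392680e+01,  4.64802361e+01,  1.60681171e-02,
        1.26129103e-04,  4.30378591e-06]), 'ee_pos': array([ 0.21096431, -0.50768758,  0.23059842]), 'tcp_rot': array([-1.79925506e+02, -9.09053529e-04,  2.25639356e+01]), 'wrist_force': array([0.97412763, 0.44928678, 0.70755746]), 'torque': array([ 0.03334594, -0.06970703, -0.01881345]), 'grasp_force': 0.0, 'opening': 0.08511646792513546}
scene [[586.2127019562178, 0.0, 328.2320579491156], [0.0, 586.2127019562178, 238.86820364691548], [0.0, 0.0, 1.0]] [[-0.2534, 0.5805, -0.7738, 1.7315], [0.9672, 0.1354, -0.2151, 0.275], [-0.02, -0.8029, -0.5958, 0.8931], [0.0, 0.0, 0.0, 1.0]]
top [[620.1633119904377, 0.0, 321.6756697077745], [0.0, 620.1633119904377, 235.33058415430955], [0.0, 0.0, 1.0]] [[0.03, -0.9934, 0.1108, 0.4011], [-0.9995, -0.0301, 0.0005, -0.0051], [0.0029, -0.1107, -0.9938, 1.8756], [0.0, 0.0, 0.0, 1.0]]
wrist [[375.68778470106116, 0.0, 328.25113846434874], [0.0, 375.68778470106116, 234.85530998151884], [0.0, 0.0, 1.0]] [[-0.0001, -0.9483, -0.3174, 0.0808], [1.0, 0.0002, -0.0008, -0.0005], [0.0008, -0.3174, 0.9483, -0.1417], [0.0, 0.0, 0.0, 1.0]]
```

View pics/top0.png

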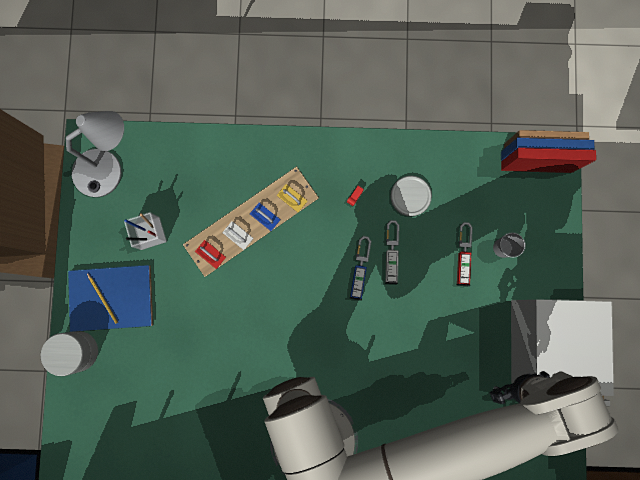

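View pics/scene0.png

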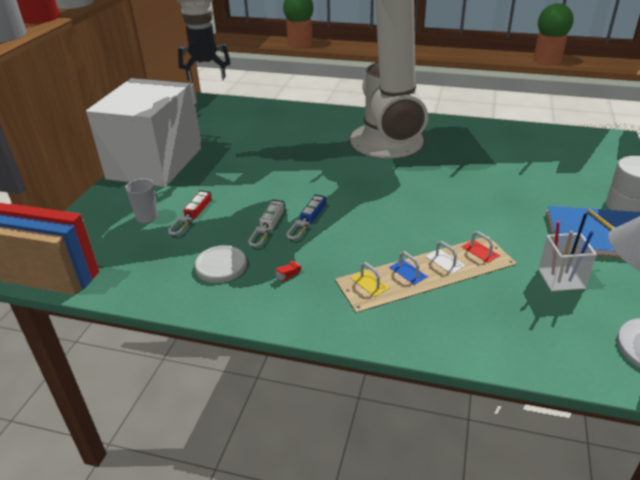

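Top view shows blue (358,282), white (391,265) and red (465,268) balances, hooks pointing up; there is no yellow. The eyes run red (210,250), white (237,232), blue (265,212), yellow (293,193). Next I'll enlarge the crop to click points.

```bash
cat > h.py <<'E'
import numpy as np,cv2
from workcell import telemetry,optics
def ray(d,uv,z,T=None):
    E=d["extrinsics"] if T is None else T@d["mount"]
    v=E[:3,:3]@np.linalg.inv(d["K"])@[uv[0],uv[1],1]; o=E[:3,3]
    return o+v*(z-o[2])/v[2]
def tcpT():
    o=telemetry.get_obs(); from scipy.spatial.transform import Rotation as R
    T=np.eye(4);T[:3,:3]=R.from_euler('xyz',o["tcp_rot"],degrees=True).as_matrix();T[:3,3]=o["ee_pos"];return T
def go(x,y,z,yaw):
    "print total shift in present tool axes + az; assumes tool down"
    o=telemetry.get_obs();p=o["ee_pos"];c=np.radians(o["tcp_rot"][2]);dx,dy=x-p[0],y-p[1]
    print("tx %.4f ty %.4f tz %.4f az %.2f (now %s yaw %.2f)"%(np.cos(c)*dx+np.sin(c)*dy,np.sin(c)*dx-np.cos(c)*dy,p[2]-z,o["tcp_rot"][2]-yaw,np.round(p,4),o["tcp_rot"][2]))
E
python3 - <<'E'
import cv2
a=cv2.imread("pics/top0.png")
b=cv2.resize(a[150:310,180:340],None,fx=5,fy=5,interpolation=cv2.INTER_CUBIC)[:600];cv2.imwrite("pics/t1.png",b[50:650])
b=cv2.resize(a[200:310,330:490],None,fx=5,fy=5,interpolation=cv2.INTER_CUBIC);cv2.imwrite("pics/t2.png",b)
E
```

```text
(no output)
```

View pics/t1.png

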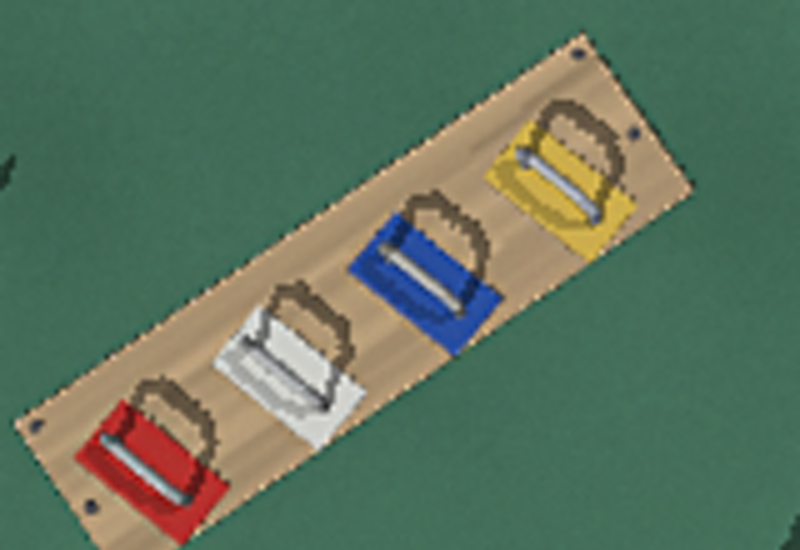

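View pics/t2.png

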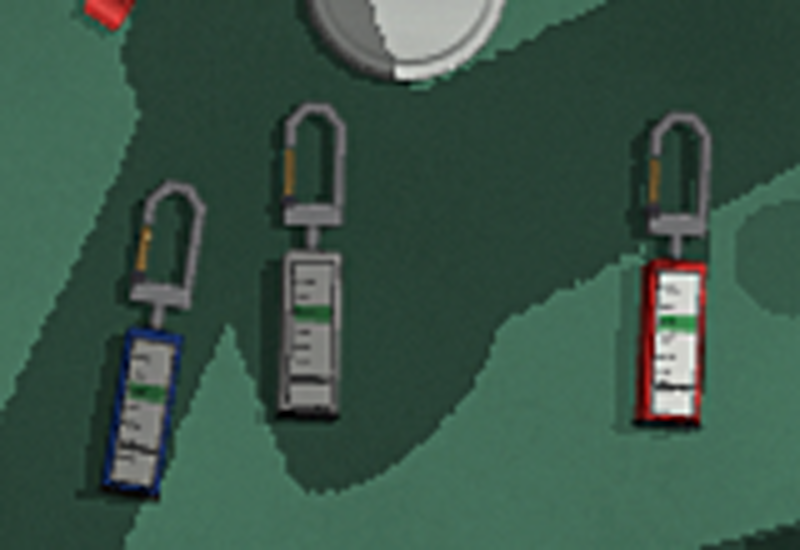

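The t1 crop shows the staple tops as bright lines, with front ends at red (187,500), white (325,407), blue (463,310). The t2 crop gives case centres at blue (143,413), white (311,333), red (673,342), and hook tips at (175,182), (316,104), (682,114). The eyes are turned about 50°.

```bash
python3 - <<'E'
from h import *
d=optics.camera("top")
for n,f,r in [("red",(187,500),(103,437)),("white",(325,407),(245,342)),("blue",(463,310),(384,250)),("yellow",(598,217),(520,154))]:
    a,b=[ray(d,(180+p[0]/5,160+p[1]/5),.052) for p in(f,r)]
    m=(a+b)/2;u=(b-a)[:2];L=np.hypot(*u);u/=L
    print(n,"bar",np.round(m[:2]-.0275*u,4),"yaw %.1f L %.4f"%(np.degrees(np.arctan2(u[1],u[0])),L))
for n,c,t in [("blue",(143,413),(175,182)),("white",(311,333),(316,104)),("red",(673,342),(682,114))]:
    a=ray(d,(330+c[0]/5,200+c[1]/5),.028);b=ray(d,(330+t[0]/5,200+t[1]/5),.014)
    u=(b-a)[:2];print(n,np.round(a[:2],4),"yaw %.1f L %.4f"%(np.degrees(np.arctan2(u[1],u[0])),np.hypot(*u)))
go(0.48,-0.12,0.2,0)
E
```

```text
red bar [0.5241 0.3036] yaw 55.2 L 0.0625
white bar [0.5814 0.2243] yaw 52.8 L 0.0616
blue bar [0.6409 0.1442] yaw 54.5 L 0.0594
yellow bar [0.6994 0.0664] yaw 52.6 L 0.0602
blue [ 0.469  -0.1182] yaw -6.9 L 0.1413
white [ 0.5196 -0.2172] yaw -0.9 L 0.1398
red [ 0.5207 -0.4332] yaw -3.3 L 0.1395
tx 0.3972 ty -0.2549 tz 0.0308 az 22.56 (now [ 0.211  -0.5078  0.2308] yaw 22.56)
```

```bash
python3 -m handwheel '[{"tx":0.055,"ty":-0.037,"tz":0.014,"jaw":1},{"tx":0.055,"ty":-0.037,"tz":0.014},{"tx":0.055,"ty":-0.037,"tz":0.014},{"tx":0.055,"ty":-0.037,"tz":0.014},{"tx":0.055,"ty":-0.037,"tz":0.014},{"tx":0.055,"ty":-0.037,"tz":0.014},{"tx":0.055,"ty":-0.037,"tz":0.014},{"az":9.8},{"az":9.8},{"az":9.8}]' 80
python3 -m handwheel '[{"tx":0},{"tx":0},{"tx":0},{"tx":0},{"tx":0},{"tx":0},{"tx":0},{"tx":0},{"tx":0},{"tx":0}]'
python3 - <<'E'
from h import *
T=tcpT();d=optics.camera("wrist");cv2.imwrite("pics/w1.png",d["color"][:,:,::-1]);np.save("w1.npy",T)
go(.469,-.1182,.02,-6.9)
E
```

```text
tx 0.3878 ty -0.2608 tz 0.2110 az 29.46 (now [ 0.211  -0.5078  0.231 ] yaw 22.56)$[0]: bad value
$[0]: bad value
```

View pics/w1.png

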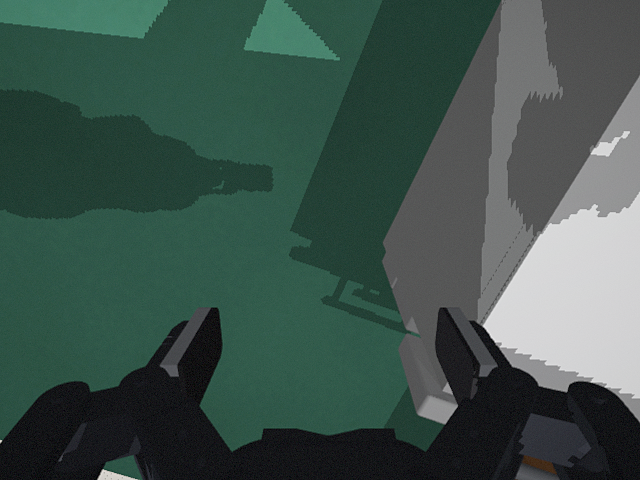

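No motion: the rows need every key. The white box at right of the wrist picture is close to the gripper, so I'll move off in +y before going down.

```bash
python3 -m handwheel '[{"tx":0.022,"ty":-0.055,"tz":0,"ax":0,"ay":0,"az":0,"jaw":1},{"tx":0.022,"ty":-0.055,"tz":0,"ax":0,"ay":0,"az":0,"jaw":1},{"tx":0.057,"ty":-0.025,"tz":0,"ax":0,"ay":0,"az":0,"jaw":1},{"tx":0.057,"ty":-0.025,"tz":0.01,"ax":0,"ay":0,"az":0,"jaw":1},{"tx":0.057,"ty":-0.025,"tz":0.02,"ax":0,"ay":0,"az":0,"jaw":1},{"tx":0.057,"ty":-0.025,"tz":0.02,"ax":0,"ay":0,"az":0,"jaw":1},{"tx":0.057,"ty":-0.025,"tz":0.02,"ax":0,"ay":0,"az":0,"jaw":1},{"tx":0.057,"ty":-0.025,"tz":0.02,"ax":0,"ay":0,"az":9.8,"jaw":1},{"tx":0,"ty":0,"tz":0,"ax":0,"ay":0,"az":9.8,"jaw":1},{"tx":0,"ty":0,"tz":0,"ax":0,"ay":0,"az":9.8,"jaw":1}]' 80
python3 -m handwheel '[{"tx":0,"ty":0,"tz":0,"ax":0,"ay":0,"az":0,"jaw":1},{"tx":0,"ty":0,"tz":0,"ax":0,"ay":0,"az":0,"jaw":1},{"tx":0,"ty":0,"tz":0,"ax":0,"ay":0,"az":0,"jaw":1},{"tx":0,"ty":0,"tz":0,"ax":0,"ay":0,"az":0,"jaw":1},{"tx":0,"ty":0,"tz":0,"ax":0,"ay":0,"az":0,"jaw":1},{"tx":0,"ty":0,"tz":0,"ax":0,"ay":0,"az":0,"jaw":1},{"tx":0,"ty":0,"tz":0,"ax":0,"ay":0,"az":0,"jaw":1},{"tx":0,"ty":0,"tz":0,"ax":0,"ay":0,"az":0,"jaw":1},{"tx":0,"ty":0,"tz":0,"ax":0,"ay":0,"az":0,"jaw":1},{"tx":0,"ty":0,"tz":0,"ax":0,"ay":0,"az":0,"jaw":1}]'
python3 - <<'E'
from h import *
T=tcpT();d=optics.camera("wrist");cv2.imwrite("pics/w2.png",d["color"][:,:,::-1]);np.save("w2.npy",T)
go(.469,-.1182,.02,-6.9)
E
```

```text
time: 1.5
ee_pos: [0.4583, -0.1291, 0.1452]
tcp_rot: [-180.0, 0.1, -6.6]
wrist_force: [0.6, -0.3, -0.2]
opening: 0.0859
grasp_force: 0.0
time: 2.75
ee_pos: [0.4581, -0.13, 0.1458]
tcp_rot: [180.0, 0.0, -6.4]
wrist_force: [0.1, -0.3, 0.9]
opening: 0.0856
grasp_force: 0.0
tx 0.0095 ty -0.0129 tz 0.1257 az 0.49 (now [ 0.4581 -0.13    0.1457] yaw -6.41)
```

View pics/w2.png

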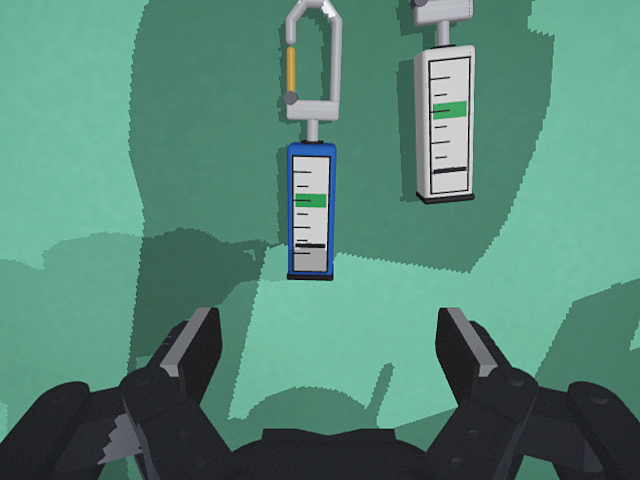

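Wrist view: blue case top runs from front edge (312,145) to rear edge (311,275), and its rod is at (312,130). The scale pointer is low.

```bash
python3 - <<'E'
from h import *
T=np.load("w2.npy");d=optics.camera("wrist")
f=ray(d,(312,145),.028,T);r=ray(d,(310.5,275),.028,T);t=ray(d,(315,1),.014,T)
m=(f+r)/2;print(f,r,t);u=t-m;yaw=np.degrees(np.arctan2(u[1],u[0]));print(m,yaw,np.hypot(u[0],u[1]),np.hypot(*(f-r)[:2]))
go(m[0],m[1],.005,yaw)
E
```

```text
[ 0.51662277 -0.12533046  0.028     ] [ 0.42161642 -0.11218031  0.028     ] [ 0.60383737 -0.1376816   0.014     ]
[ 0.4691196  -0.11875539  0.028     ] -7.997024360445472 0.13604072546495025 0.09591211724948452
tx 0.0097 ty -0.0124 tz 0.1407 az 1.58 (now [ 0.4581 -0.13    0.1457] yaw -6.41)
```

```bash
python3 -m handwheel '[{"tx":0.0097,"ty":-0.0124,"tz":0.03,"ax":0,"ay":0,"az":1.3,"jaw":1},{"tx":0,"ty":0,"tz":0.04,"ax":0,"ay":0,"az":0,"jaw":1},{"tx":0,"ty":0,"tz":0.04,"ax":0,"ay":0,"az":0,"jaw":1},{"tx":0,"ty":0,"tz":0.03,"ax":0,"ay":0,"az":0,"jaw":1},{"tx":0,"ty":0,"tz":0,"ax":0,"ay":0,"az":0,"jaw":1},{"tx":0,"ty":0,"tz":0,"ax":0,"ay":0,"az":0,"jaw":-1},{"tx":0,"ty":0,"tz":0,"ax":0,"ay":0,"az":0,"jaw":-1},{"tx":0,"ty":0,"tz":0,"ax":0,"ay":0,"az":0,"jaw":-1},{"tx":0,"ty":0,"tz":0,"ax":0,"ay":0,"az":0,"jaw":-1},{"tx":0,"ty":0,"tz":0,"ax":0,"ay":0,"az":0,"jaw":-1}]' 90
python3 -m handwheel '[{"tx":0,"ty":0,"tz":0,"ax":0,"ay":0,"az":0,"jaw":-1},{"tx":0,"ty":0,"tz":0,"ax":0,"ay":0,"az":0,"jaw":-1},{"tx":0,"ty":0,"tz":0,"ax":0,"ay":0,"az":0,"jaw":-1},{"tx":0,"ty":0,"tz":0,"ax":0,"ay":0,"az":0,"jaw":-1},{"tx":0,"ty":0,"tz":-0.003,"ax":0,"ay":0,"az":0,"jaw":-1},{"tx":0,"ty":0,"tz":-0.003,"ax":0,"ay":0,"az":0,"jaw":-1},{"tx":0,"ty":0,"tz":-0.004,"ax":0,"ay":0,"az":0,"jaw":-1},{"tx":0,"ty":0,"tz":0,"ax":0,"ay":0,"az":0,"jaw":-1},{"tx":0,"ty":0,"tz":0,"ax":0,"ay":0,"az":0,"jaw":-1},{"tx":0,"ty":0,"tz":0,"ax":0,"ay":0,"az":0,"jaw":-1}]'
python3 - <<'E'
from h import *
T=tcpT();d=optics.camera("wrist");cv2.imwrite("pics/w3.png",d["color"][:,:,::-1]);np.save("w3.npy",T)
E
```

```text
time: 4.1
ee_pos: [0.4701, -0.119, 0.0073]
tcp_rot: [180.0, -0.1, -7.7]
wrist_force: [-1.0, -0.2, 6.9]
opening: 0.0325
grasp_force: 90.9
time: 5.35
ee_pos: [0.469, -0.1187, 0.0156]
tcp_rot: [-180.0, 0.0, -7.7]
wrist_force: [-0.2, 1.2, -1.8]
opening: 0.0325
grasp_force: 89.5
```

View pics/w3.png

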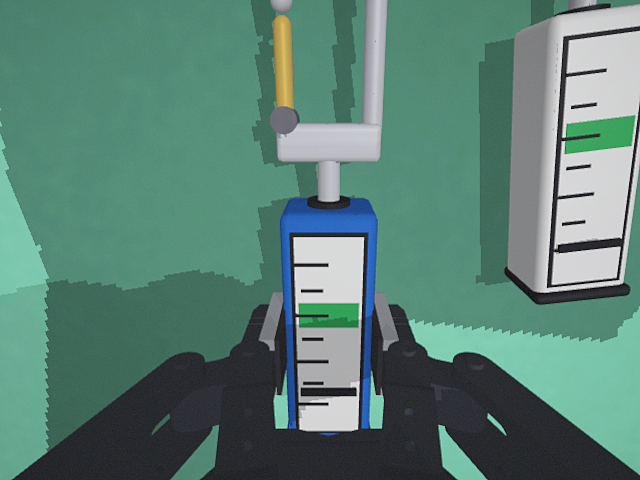

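Blue is held squarely: case front top edge at (328,200), gate pivot at (285,119), pointer low.

```bash
cat >> h.py <<'E'
def eye(bar,yaw,off,bx,by,z):
    "tool target so bight is at (bx,by) in the eye frame; off=bight x in tool frame"
    c,s=np.cos(np.radians(yaw)),np.sin(np.radians(yaw)); x=bx-off
    p=(bar[0]+c*x-s*by,bar[1]+s*x+c*by); print(np.round(p,4),end=" "); go(p[0],p[1],z,yaw)
BAR=dict(red=(.5241,.3036),white=(.5814,.2243),blue=(.6409,.1442))
E
python3 - <<'E'
from h import *
T=np.load("w3.npy");d=optics.camera("wrist")
for uv,z in [((328,200),.037),((285,119),.023),((282,207),.037),((375,207),.037)]:
    print((np.linalg.inv(T)@np.r_[ray(d,uv,z,T),1])[:3])
eye(BAR["blue"],53.5,.118,-.06,-.045,.011)
eye(BAR["blue"],53.5,.118,.016,-.04,.011)
E
```

```text
[ 0.05242369 -0.0001364  -0.02144023]
[ 0.07742805 -0.01483806 -0.00744767]
[ 0.05006251 -0.01528823 -0.02143907]
[ 0.05006848  0.01533947 -0.02143993]
[ 0.5712 -0.0257] tx 0.0887 ty -0.1060 tz 0.0046 az -61.22 (now [ 0.469  -0.1188  0.0156] yaw -7.72)
[0.6124 0.0384] tx 0.1210 ty -0.1750 tz 0.0046 az -61.22 (now [ 0.469  -0.1188  0.0156] yaw -7.72)
```

```bash
python3 -m handwheel '[{"tx":0,"ty":0,"tz":0,"ax":0,"ay":0,"az":-10.2,"jaw":-1},{"tx":0,"ty":0,"tz":0,"ax":0,"ay":0,"az":-10.2,"jaw":-1},{"tx":0,"ty":0,"tz":0,"ax":0,"ay":0,"az":-10.2,"jaw":-1},{"tx":0,"ty":0,"tz":0,"ax":0,"ay":0,"az":-10.2,"jaw":-1},{"tx":0,"ty":0,"tz":0,"ax":0,"ay":0,"az":-10.2,"jaw":-1},{"tx":0,"ty":0,"tz":0,"ax":0,"ay":0,"az":-10.2,"jaw":-1},{"tx":0.04,"ty":0.009,"tz":0.001,"ax":0,"ay":0,"az":0,"jaw":-1},{"tx":0.04,"ty":0.009,"tz":0.001,"ax":0,"ay":0,"az":0,"jaw":-1},{"tx":0.04,"ty":0.009,"tz":0.001,"ax":0,"ay":0,"az":0,"jaw":-1},{"tx":0,"ty":0,"tz":0,"ax":0,"ay":0,"az":0,"jaw":-1}]'
python3 - <<'E'
from h import *
eye(BAR["blue"],53.5,.117,-.05,-.045,.011)
T=tcpT();d=optics.camera("wrist");cv2.imwrite("pics/w4.png",d["color"][:,:,::-1]);np.save("w4.npy",T)
d=optics.camera("top");cv2.imwrite("pics/t4.png",d["color"][:,:,::-1])
E
```

```text
time: 6.7
ee_pos: [0.5637, -0.0367, 0.0123]
tcp_rot: [-180.0, -0.0, 53.6]
wrist_force: [-0.8, -0.6, -2.1]
opening: 0.032
grasp_force: 89.9
[ 0.5777 -0.0168] tx 0.0243 ty -0.0005 tz 0.0013 az 0.12 (now [ 0.5637 -0.0367  0.0123] yaw 53.62)
```

View pics/w4.png

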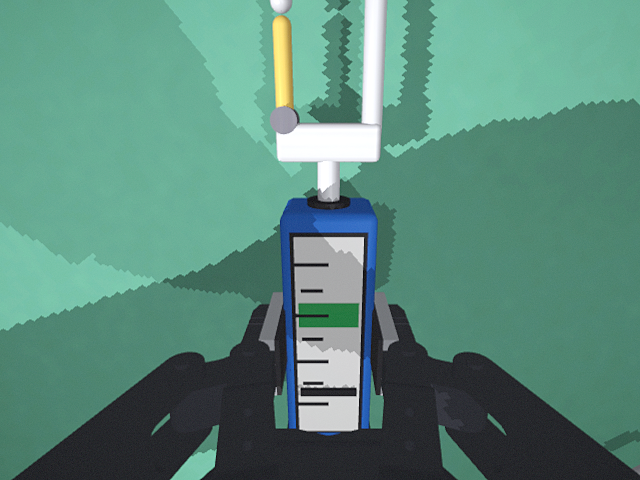

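The wrist picture shows the grip unchanged, with the hook straight ahead; the eye is not yet in view.

```bash
python3 -m handwheel '[{"tx":0.03,"ty":0,"tz":0.001,"ax":0,"ay":0,"az":0,"jaw":-1},{"tx":0.03,"ty":0,"tz":0,"ax":0,"ay":0,"az":0,"jaw":-1},{"tx":0.03,"ty":0,"tz":0,"ax":0,"ay":0,"az":0,"jaw":-1},{"tx":0,"ty":-0.005,"tz":0,"ax":0,"ay":0,"az":0,"jaw":-1},{"tx":0,"ty":-0.006,"tz":0,"ax":0,"ay":0,"az":0,"jaw":-1},{"tx":0,"ty":0,"tz":0,"ax":0,"ay":0,"az":0,"jaw":-1},{"tx":0,"ty":0,"tz":0,"ax":0,"ay":0,"az":0,"jaw":-1},{"tx":0,"ty":0,"tz":0,"ax":0,"ay":0,"az":0,"jaw":-1},{"tx":0,"ty":0,"tz":0,"ax":0,"ay":0,"az":0,"jaw":-1},{"tx":0,"ty":0,"tz":0,"ax":0,"ay":0,"az":0,"jaw":-1}]'
python3 - <<'E'
from h import *
eye(BAR["blue"],53.5,.117,.016,0,.011)
T=tcpT();d=optics.camera("wrist");np.save("w5.npy",T)
t=optics.camera("top")["color"][:,:,::-1]
a=d["color"][:260,:,::-1].copy();b=cv2.resize(t[170:270,200:340],None,fx=3.3,fy=3.3,interpolation=cv2.INTER_CUBIC)
w=np.zeros((260+b.shape[0],640,3),np.uint8);w[:260]=a;w[260:,:b.shape[1]]=b
cv2.imwrite("pics/w5.png",w)
E
```

```text
time: 8.05
ee_pos: [0.607, 0.0404, 0.0117]
tcp_rot: [-180.0, 0.0, 53.5]
wrist_force: [0.5, 0.1, -3.0]
opening: 0.0321
grasp_force: 94.1
[0.5808 0.063 ] tx 0.0026 ty -0.0345 tz 0.0007 az -0.02 (now [0.607  0.0404 0.0117] yaw 53.48)
```

View pics/w5.png

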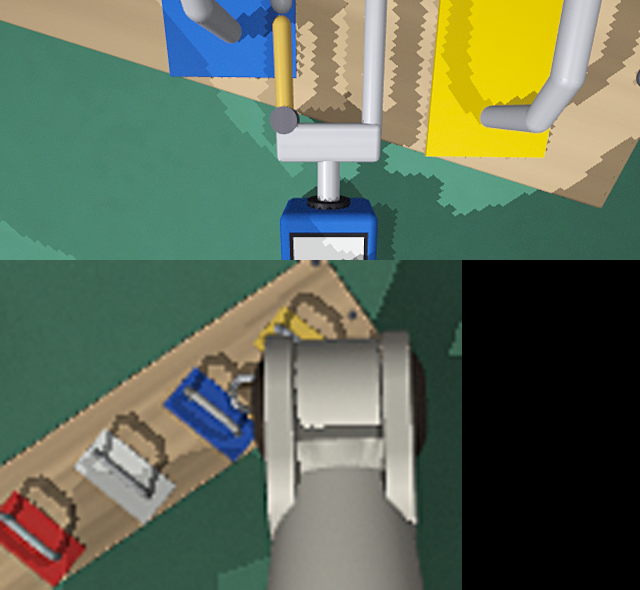

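The wrist picture shows the blue eye's front bar foot at (230,33) left of the brass gate (280,15–110), and the yellow bar foot at (490,117). The hook is beside the bar.

```bash
python3 - <<'E'
from h import *
T=np.load("w5.npy");d=optics.camera("wrist")
for uv,z in [((230,33),.006),((490,117),.006),((285,119),.019),((198,10),.05),((538,122),.05)]:
    p=ray(d,uv,z,T);print(np.round(p,4),np.round((np.linalg.inv(T)@np.r_[p,1])[:3],4))
E
```

```text
[0.6419 0.1472 0.006 ] [ 0.1066 -0.0354  0.0057]
[0.7015 0.068  0.006 ] [0.0784 0.0596 0.0057]
[0.6408 0.1125 0.019 ] [ 0.078  -0.0158 -0.0073]
[0.6428 0.1433 0.05  ] [ 0.104  -0.0325 -0.0383]
[0.6971 0.0708 0.05  ] [ 0.078   0.0543 -0.0383]
```

```bash
python3 -m handwheel '[{"tx":0.0045,"ty":0,"tz":0,"ax":0,"ay":0,"az":0,"jaw":-1},{"tx":0,"ty":-0.005,"tz":0,"ax":0,"ay":0,"az":0,"jaw":-1},{"tx":0,"ty":-0.005,"tz":0,"ax":0,"ay":0,"az":0,"jaw":-1},{"tx":0,"ty":-0.005,"tz":0,"ax":0,"ay":0,"az":0,"jaw":-1},{"tx":0,"ty":-0.005,"tz":0,"ax":0,"ay":0,"az":0,"jaw":-1},{"tx":0,"ty":-0.005,"tz":0,"ax":0,"ay":0,"az":0,"jaw":-1},{"tx":0,"ty":-0.005,"tz":0,"ax":0,"ay":0,"az":0,"jaw":-1},{"tx":0,"ty":-0.004,"tz":0,"ax":0,"ay":0,"az":0,"jaw":-1},{"tx":0,"ty":0,"tz":0,"ax":0,"ay":0,"az":0,"jaw":-1},{"tx":0,"ty":0,"tz":0,"ax":0,"ay":0,"az":0,"jaw":-1}]'
python3 - <<'E'
from h import *
eye((.642,.1452),53.5,.117,.016,0,.011)
d=optics.camera("wrist");cv2.imwrite("pics/w6.png",d["color"][:260,:,::-1])
E
```

```text
time: 9.45
ee_pos: [0.5821, 0.0642, 0.0116]
tcp_rot: [-180.0, 0.0, 53.5]
wrist_force: [-0.5, -1.3, -2.2]
opening: 0.0319
grasp_force: 94.2
[0.5819 0.064 ] tx -0.0003 ty -0.0000 tz 0.0006 az -0.01 (now [0.5821 0.0642 0.0116] yaw 53.49)
```

View pics/w6.png

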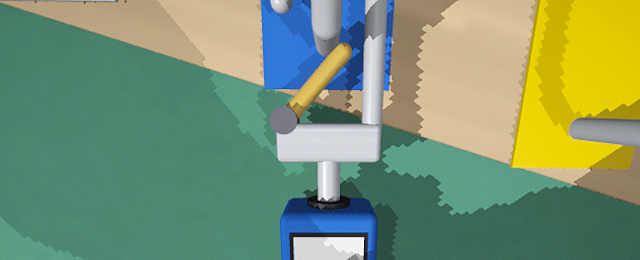

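The bar is inside the hook at (328,40) and is holding the gate in. I'll pull back partway and read the spring force.

```bash
python3 -m handwheel '[{"tx":-0.006,"ty":0,"tz":0,"ax":0,"ay":0,"az":0,"jaw":-1},{"tx":-0.006,"ty":0,"tz":0,"ax":0,"ay":0,"az":0,"jaw":-1},{"tx":-0.006,"ty":0,"tz":0,"ax":0,"ay":0,"az":0,"jaw":-1},{"tx":-0.006,"ty":0,"tz":0,"ax":0,"ay":0,"az":0,"jaw":-1},{"tx":-0.006,"ty":0,"tz":0,"ax":0,"ay":0,"az":0,"jaw":-1},{"tx":-0.006,"ty":0,"tz":0,"ax":0,"ay":0,"az":0,"jaw":-1},{"tx":-0.006,"ty":0,"tz":0,"ax":0,"ay":0,"az":0,"jaw":-1},{"tx":-0.006,"ty":0,"tz":0,"ax":0,"ay":0,"az":0,"jaw":-1},{"tx":0,"ty":0,"tz":0,"ax":0,"ay":0,"az":0,"jaw":-1},{"tx":0,"ty":0,"tz":0,"ax":0,"ay":0,"az":0,"jaw":-1}]'
cat >> h.py <<'E'
def st():
    o=telemetry.get_obs();c=np.radians(o["tcp_rot"][2]);f=o["wrist_force"]
    print("along %.2f left %.2f"%(np.cos(c)*f[0]+np.sin(c)*f[1],-np.sin(c)*f[0]+np.cos(c)*f[1]))
def crosspos():
    "hook crossbar/mouth gap in wrist image: grey/metal column profile at u=328"
    T=tcpT();d=optics.camera("wrist");return T,d
E
python3 - <<'E'
from h import *
st();d=optics.camera("wrist");cv2.imwrite("pics/w7.png",d["color"][:,:,::-1]);st()
print(d["color"][0:215:4,328].tolist())
E
```

```text
time: 10.75
ee_pos: [0.554, 0.026, 0.012]
tcp_rot: [180.0, -0.1, 53.5]
wrist_force: [3.1, 4.4, -3.0]
opening: 0.032
grasp_force: 94.2
along 5.40 left 0.14
along 5.92 left 0.85
[[67, 115, 96], [66, 115, 96], [64, 113, 95], [64, 112, 95], [66, 116, 96], [67, 115, 97], [69, 117, 99], [99, 165, 143], [66, 115, 96], [64, 113, 94], [70, 117, 99], [50, 83, 72], [52, 88, 74], [59, 83, 75], [212, 213, 219], [234, 236, 241], [231, 232, 238], [235, 236, 242], [234, 236, 242], [231, 232, 239], [231, 234, 239], [231, 233, 239], [231, 233, 238], [214, 214, 220], [230, 233, 238], [230, 232, 237], [231, 232, 238], [229, 232, 238], [230, 233, 237], [230, 232, 238], [232, 231, 239], [232, 232, 239], [230, 232, 238], [230, 232, 238], [231, 233, 238], [231, 233, 238], [232, 233, 240], [231, 233, 239], [230, 232, 238], [231, 233, 238], [230, 231, 239], [231, 231, 239], [231, 232, 239], [233, 234, 240], [230, 233, 238], [231, 234, 238], [231, 234, 239], [231, 234, 238], [230, 233, 239], [231, 233, 239], [229, 230, 236], [52, 49, 58], [47, 43, 44], [27, 60, 123]]
```

```bash
cat >> h.py <<'E'
def ext(show=False):
    "rod extension from rows of crossbar's far edge at u=335 (rest: row 124) "
    T=tcpT();d=optics.camera("wrist");g=d["color"][:,335].astype(int)
    b=(g.min(1)>150)
    r=200
    while r>0 and not b[r]: r-=1
    lo=r
    while r>0 and (b[r] or b[r-1] or b[r-2] or b[r-3]): r-=1
    f=lambda v:(np.linalg.inv(T)@np.r_[ray(d,(335,v),T[2,3]+.011,T),1])[0]
    print("mouth row",lo,"far edge row",r,"tool x %.4f ext~ %.4f"%(f(r),f(r)-f(123.5)));st();return d
E
python3 - <<'E'
from h import *
a=cv2.imread("pics/w5.png")[:,335].astype(int);b=np.where(a[:260].min(1)>150)[0];print(b[(b>90)&(b<205)].tolist())
a=cv2.imread("pics/w3.png")[:,335].astype(int);b=np.where(a[:260].min(1)>150)[0];print(b[(b>90)&(b<205)].tolist())
ext();ext()
E
```

```text
[125, 126, 127, 128, 129, 130, 131, 132, 133, 134, 135, 136, 137, 138, 139, 140, 141, 142, 143, 144, 145, 146, 147, 148, 149, 150, 151, 152, 153, 154, 155, 156, 157, 158, 159, 160, 161, 163, 164, 165, 166, 167, 168, 169, 170, 171, 172, 173, 174, 175, 176, 177, 178, 179, 180, 181, 182, 183, 184, 185, 186, 187, 188, 189, 190, 191, 192, 193, 194, 195, 196]
[124, 125, 126, 127, 128, 129, 130, 131, 132, 133, 134, 135, 136, 137, 138, 139, 140, 141, 142, 143, 144, 145, 146, 147, 148, 149, 150, 151, 152, 153, 154, 155, 156, 157, 158, 159, 160, 161, 162, 163, 164, 165, 166, 167, 168, 169, 170, 171, 172, 173, 174, 175, 176, 177, 178, 179, 180, 181, 182, 183, 184, 185, 186, 187, 188, 189, 190, 191, 192, 193, 194, 195, 196, 197, 198, 199, 200]
mouth row 199 far edge row 53 tool x 0.0981 ext~ 0.0214
along 5.50 left 0.27
mouth row 199 far edge row 53 tool x 0.0981 ext~ 0.0214
along 5.30 left 1.00
```

```bash
python3 -m handwheel '[{"tx":-0.004,"ty":0,"tz":0,"ax":0,"ay":0,"az":0,"jaw":-1},{"tx":-0.004,"ty":0,"tz":0,"ax":0,"ay":0,"az":0,"jaw":-1},{"tx":-0.004,"ty":0,"tz":0,"ax":0,"ay":0,"az":0,"jaw":-1},{"tx":-0.003,"ty":0,"tz":0,"ax":0,"ay":0,"az":0,"jaw":-1},{"tx":-0.002,"ty":0,"tz":0,"ax":0,"ay":0,"az":0,"jaw":-1},{"tx":0,"ty":0,"tz":0,"ax":0,"ay":0,"az":0,"jaw":-1},{"tx":0,"ty":0,"tz":0,"ax":0,"ay":0,"az":0,"jaw":-1},{"tx":0,"ty":0,"tz":0,"ax":0,"ay":0,"az":0,"jaw":-1},{"tx":0,"ty":0,"tz":0,"ax":0,"ay":0,"az":0,"jaw":-1},{"tx":0,"ty":0,"tz":0,"ax":0,"ay":0,"az":0,"jaw":-1}]'
python3 - <<'E'
from h import *
d=ext();cv2.imwrite("pics/w8.png",d["color"][:,:,::-1])
E
```

```text
time: 12.15
ee_pos: [0.5445, 0.013, 0.0121]
tcp_rot: [180.0, -0.1, 53.5]
wrist_force: [5.9, 7.9, -2.7]
opening: 0.032
grasp_force: 94.2
mouth row 197 far edge row 0 tool x 0.1127 ext~ 0.0360
along 9.18 left -0.21
```

View pics/w8.png

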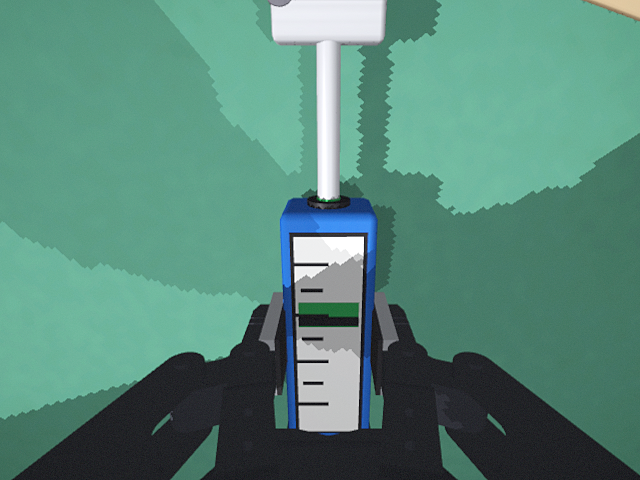

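The pointer (row 320) is already in the lower half of the green zone (303–327). I'll draw 2 mm more, let it back in, lower it and release.

```bash
python3 -m handwheel '[{"tx":-0.002,"ty":0,"tz":0,"ax":0,"ay":0,"az":0,"jaw":-1},{"tx":0,"ty":0,"tz":0,"ax":0,"ay":0,"az":0,"jaw":-1},{"tx":0,"ty":0,"tz":0,"ax":0,"ay":0,"az":0,"jaw":-1},{"tx":0.008,"ty":0,"tz":0,"ax":0,"ay":0,"az":0,"jaw":-1},{"tx":0.01,"ty":0,"tz":0,"ax":0,"ay":0,"az":0,"jaw":-1},{"tx":0.01,"ty":0,"tz":0,"ax":0,"ay":0,"az":0,"jaw":-1},{"tx":0.01,"ty":0,"tz":0,"ax":0,"ay":0,"az":0,"jaw":-1},{"tx":0.004,"ty":0,"tz":0,"ax":0,"ay":0,"az":0,"jaw":-1},{"tx":0,"ty":0,"tz":0,"ax":0,"ay":0,"az":0,"jaw":-1},{"tx":0,"ty":0,"tz":0,"ax":0,"ay":0,"az":0,"jaw":-1}]'
python3 - <<'E'
from h import *
d=ext();cv2.imwrite("pics/w9.png",d["color"][:,:,::-1])
c=d["color"][225:440,345];print(["%d:%d,%d,%d"%(i+225,*x) for i,x in enumerate(c.tolist()) if max(x)<60 or x[1]>x[0]+30])
E
```

```text
time: 13.45
ee_pos: [0.5671, 0.0439, 0.0116]
tcp_rot: [-180.0, 0.0, 53.5]
wrist_force: [0.5, -0.1, -2.5]
opening: 0.0323
grasp_force: 94.2
mouth row 194 far edge row 124 tool x 0.0765 ext~ -0.0002
along 0.07 left -0.46
['225:50,123,218', '226:50,123,218', '227:57,127,220', '228:51,124,219', '229:55,125,220', '230:54,126,221', '231:56,132,232', '232:43,90,178', '233:45,46,56', '234:53,50,50', '235:43,44,48', '236:36,36,42', '303:46,92,60', '304:19,90,41', '305:25,91,45', '306:25,90,46', '307:27,91,47', '308:30,91,43', '309:31,92,50', '310:27,92,51', '311:19,95,47', '312:23,74,35', '313:17,32,12', '314:31,27,32', '315:24,22,27', '316:29,26,26', '317:18,24,22', '318:27,30,32', '319:24,22,25', '320:22,11,16', '321:16,46,30', '322:30,88,47', '323:31,95,50', '324:24,91,46', '325:13,89,39', '326:14,85,37', '432:17,10,15', '433:30,27,30', '434:21,19,30', '435:25,28,31', '436:16,19,24', '437:30,32,33', '438:22,24,28', '439:29,30,35']
```

Pointer centre is row 316.5 in the zone 303–326, which is 10 N. Now I'll set it down, release, rise, and recheck where the others are.

```bash
python3 -m handwheel '[{"tx":0,"ty":0,"tz":0.003,"ax":0,"ay":0,"az":0,"jaw":-1},{"tx":0,"ty":0,"tz":0.0025,"ax":0,"ay":0,"az":0,"jaw":-1},{"tx":0,"ty":0,"tz":0,"ax":0,"ay":0,"az":0,"jaw":0.6},{"tx":0,"ty":0,"tz":0,"ax":0,"ay":0,"az":0,"jaw":0.6},{"tx":0,"ty":0,"tz":0,"ax":0,"ay":0,"az":0,"jaw":0.6},{"tx":0,"ty":0,"tz":0,"ax":0,"ay":0,"az":0,"jaw":0.6},{"tx":0,"ty":0,"tz":-0.02,"ax":0,"ay":0,"az":0,"jaw":0.6},{"tx":0,"ty":0,"tz":-0.06,"ax":0,"ay":0,"az":0,"jaw":0.6},{"tx":0,"ty":0,"tz":-0.06,"ax":0,"ay":0,"az":0,"jaw":1},{"tx":-0.06,"ty":0,"tz":0,"ax":0,"ay":0,"az":0,"jaw":1}]'
python3 - <<'E'
from h import *
d=optics.camera("top");a=d["color"][:,:,::-1];cv2.imwrite("pics/t5.png",a)
z=cv2.imread("pics/top0.png");D=cv2.absdiff(a,z).max(2)
for n,(x0,y0,x1,y1) in dict(white=(378,215,405,290),red=(450,215,480,290)).items():print(n,(D[y0:y1,x0:x1]>40).mean())
go(.5196,-.2172,.15,-.9)
E
```

```text
time: 14.75
ee_pos: [0.5355, -0.0029, 0.152]
tcp_rot: [179.5, -0.4, 53.7]
wrist_force: [-0.8, -1.2, -0.5]
opening: 0.0857
grasp_force: 0.0
white 0.027160493827160494
red 0.07244444444444445
tx -0.1741 ty 0.1165 tz -0.0009 az 54.40 (now [ 0.5295 -0.008   0.1491] yaw 53.50)
```

```bash
sed -i 's/^BAR=.*/BAR=dict(red=(.5251,.3046),white=(.5824,.2253),blue=(.642,.1452))/' h.py
python3 -m handwheel '[{"tx":-0.05,"ty":0.03,"tz":0,"ax":0,"ay":0,"az":0,"jaw":1},{"tx":-0.05,"ty":0.03,"tz":0,"ax":0,"ay":0,"az":0,"jaw":1},{"tx":-0.05,"ty":0.03,"tz":0,"ax":0,"ay":0,"az":0,"jaw":1},{"tx":-0.024,"ty":0.026,"tz":0,"ax":0,"ay":0,"az":0,"jaw":1},{"tx":0,"ty":0,"tz":0,"ax":0,"ay":0,"az":10.6,"jaw":1},{"tx":0,"ty":0,"tz":0,"ax":0,"ay":0,"az":10.6,"jaw":1},{"tx":0,"ty":0,"tz":0,"ax":0,"ay":0,"az":10.6,"jaw":1},{"tx":0,"ty":0,"tz":0,"ax":0,"ay":0,"az":10.6,"jaw":1},{"tx":0,"ty":0,"tz":0,"ax":0,"ay":0,"az":10.6,"jaw":1},{"tx":0,"ty":0,"tz":0,"ax":0,"ay":0,"az":1.4,"jaw":1}]' 90
python3 - <<'E'
from h import *
go(.5196,-.2172,.006,-.9)
T=tcpT();d=optics.camera("wrist");cv2.imwrite("pics/w10.png",d["color"][:,:,::-1]);np.save("w10.npy",T)
def px(p):
    C=np.linalg.inv(T@d["mount"])@np.r_[p,1];q=d["K"]@C[:3];return q[:2]/q[2]
# predicted green band/ case; measure white-case edges
c,s=np.cos(np.radians(-.9)),np.sin(np.radians(-.9))
for a,b in [(.05,0),(-.05,0),(0,.017),(0,-.017)]: print(a,b,np.round(px((.5196+c*a-s*b,-.2172+s*a+c*b,.028))))
g=d["color"].astype(int);m=((g.max(2)-g.min(2)<25)&(g.min(2)>110)).astype(np.uint8);m=cv2.morphologyEx(m,cv2.MORPH_CLOSE,np.ones((9,9)))
n,l,s_,ce=cv2.connectedComponentsWithStats(m)
for i in range(1,n):
    if s_[i,4]>1500: print(s_[i],ce[i])
E
```

```text
time: 16.05
ee_pos: [0.5213, -0.2128, 0.1461]
tcp_rot: [-180.0, 0.0, -0.9]
wrist_force: [-0.2, 0.5, -0.7]
opening: 0.0854
grasp_force: 0.0
tx -0.0016 ty 0.0044 tz 0.1401 az -0.02 (now [ 0.5213 -0.2128  0.1461] yaw -0.92)
0.05 0 [335. 159.]
-0.05 0 [334. 291.]
0 0.017 [311. 229.]
0 -0.017 [358. 229.]
[ 308   17   56  272 8491] [336.61959722 176.69450006]
[ 603  168   37  113 2207] [626.3497961  239.94064341]
```

```bash
python3 -m handwheel '[{"tx":-0.001,"ty":0.0045,"tz":0.03,"ax":0,"ay":0,"az":0,"jaw":1},{"tx":0,"ty":0,"tz":0.04,"ax":0,"ay":0,"az":0,"jaw":1},{"tx":0,"ty":0,"tz":0.04,"ax":0,"ay":0,"az":0,"jaw":1},{"tx":0,"ty":0,"tz":0.03,"ax":0,"ay":0,"az":0,"jaw":1},{"tx":0,"ty":0,"tz":0,"ax":0,"ay":0,"az":0,"jaw":1},{"tx":0,"ty":0,"tz":0,"ax":0,"ay":0,"az":0,"jaw":-1},{"tx":0,"ty":0,"tz":0,"ax":0,"ay":0,"az":0,"jaw":-1},{"tx":0,"ty":0,"tz":0,"ax":0,"ay":0,"az":0,"jaw":-1},{"tx":0,"ty":0,"tz":0,"ax":0,"ay":0,"az":0,"jaw":-1},{"tx":0,"ty":0,"tz":0,"ax":0,"ay":0,"az":0,"jaw":-1}]' 90
python3 -m handwheel '[{"tx":0,"ty":0,"tz":0,"ax":0,"ay":0,"az":0,"jaw":-1},{"tx":0,"ty":0,"tz":0,"ax":0,"ay":0,"az":0,"jaw":-1},{"tx":0,"ty":0,"tz":-0.003,"ax":0,"ay":0,"az":0,"jaw":-1},{"tx":0,"ty":0,"tz":-0.003,"ax":0,"ay":0,"az":0,"jaw":-1},{"tx":0,"ty":0,"tz":-0.003,"ax":0,"ay":0,"az":-10.5,"jaw":-1},{"tx":0,"ty":0,"tz":0,"ax":0,"ay":0,"az":-10.5,"jaw":-1},{"tx":0,"ty":0,"tz":0,"ax":0,"ay":0,"az":-10.5,"jaw":-1},{"tx":0,"ty":0,"tz":0,"ax":0,"ay":0,"az":-10.5,"jaw":-1},{"tx":0,"ty":0,"tz":0,"ax":0,"ay":0,"az":-10.5,"jaw":-1},{"tx":0,"ty":0,"tz":0,"ax":0,"ay":0,"az":-1.9,"jaw":-1}]'
python3 - <<'E'
from h import *
d=ext();cv2.imwrite("pics/w11.png",d["color"][:,:,::-1])
eye(BAR["white"],53.5,.117,-.243,-.034,.0115)
a=optics.camera("top")["color"][:,:,::-1];cv2.imwrite("pics/t6.png",a)
z=cv2.imread("pics/t5.png");D=cv2.absdiff(a,z).max(2)
print("red",(D[215:290,450:480]>40).mean(),"blue eye",(D[190:260,250:330]>40).mean())
E
```

```text
time: 17.35
ee_pos: [0.5212, -0.2177, 0.0078]
tcp_rot: [179.9, -0.1, -0.9]
wrist_force: [-0.4, -0.7, 6.1]
opening: 0.0319
grasp_force: 91.0
time: 18.6
ee_pos: [0.5202, -0.2172, 0.0151]
tcp_rot: [-180.0, 0.0, 53.5]
wrist_force: [0.2, -0.4, -2.7]
opening: 0.0318
grasp_force: 89.7
mouth row 200 far edge row 128 tool x 0.0752 ext~ -0.0014
along 1.00 left -0.60
[ 0.3956 -0.0843] tx 0.0327 ty -0.1793 tz 0.0037 az -0.02 (now [ 0.5202 -0.2173  0.0152] yaw 53.48)
red 0.0 blue eye 0.21303571428571427
```

```bash
python3 -m handwheel '[{"tx":0.01,"ty":-0.045,"tz":0,"ax":0,"ay":0,"az":0,"jaw":-1},{"tx":0.01,"ty":-0.045,"tz":0,"ax":0,"ay":0,"az":0,"jaw":-1},{"tx":0.01,"ty":-0.045,"tz":0,"ax":0,"ay":0,"az":0,"jaw":-1},{"tx":0.003,"ty":-0.044,"tz":0,"ax":0,"ay":0,"az":0,"jaw":-1},{"tx":0.04,"ty":0,"tz":0.001,"ax":0,"ay":0,"az":0,"jaw":-1},{"tx":0.05,"ty":0,"tz":0.001,"ax":0,"ay":0,"az":0,"jaw":-1},{"tx":0.05,"ty":0,"tz":0.0015,"ax":0,"ay":0,"az":0,"jaw":-1},{"tx":0.04,"ty":0,"tz":0,"ax":0,"ay":0,"az":0,"jaw":-1},{"tx":0,"ty":0,"tz":0,"ax":0,"ay":0,"az":0,"jaw":-1},{"tx":0,"ty":0,"tz":0,"ax":0,"ay":0,"az":0,"jaw":-1}]'
python3 - <<'E'
from h import *
d=ext()
eye(BAR["white"],53.5,.1156,.016,-.034,.0115)
E
```

```text
time: 19.95
ee_pos: [0.5027, 0.0602, 0.0115]
tcp_rot: [-180.0, 0.1, 53.4]
wrist_force: [-1.0, -0.0, -2.0]
opening: 0.0325
grasp_force: 90.4
mouth row 164 far edge row 128 tool x 0.0752 ext~ -0.0014
along -0.80 left -0.14
[0.5505 0.125 ] tx 0.0808 ty -0.0005 tz 0.0001 az -0.11 (now [0.5027 0.0598 0.0116] yaw 53.39)
```

```bash
python3 -m handwheel '[{"tx":0.03,"ty":0,"tz":0,"ax":0,"ay":0,"az":0,"jaw":-1},{"tx":0.03,"ty":0,"tz":0,"ax":0,"ay":0,"az":0,"jaw":-1},{"tx":0.0205,"ty":0,"tz":0,"ax":0,"ay":0,"az":0,"jaw":-1},{"tx":0,"ty":0,"tz":0,"ax":0,"ay":0,"az":0,"jaw":-1},{"tx":0,"ty":0,"tz":0,"ax":0,"ay":0,"az":0,"jaw":-1},{"tx":0,"ty":0,"tz":0,"ax":0,"ay":0,"az":0,"jaw":-1},{"tx":0,"ty":0,"tz":0,"ax":0,"ay":0,"az":0,"jaw":-1},{"tx":0,"ty":0,"tz":0,"ax":0,"ay":0,"az":0,"jaw":-1},{"tx":0,"ty":0,"tz":0,"ax":0,"ay":0,"az":0,"jaw":-1},{"tx":0,"ty":0,"tz":0,"ax":0,"ay":0,"az":0,"jaw":-1}]'
python3 - <<'E'
from h import *
d=ext();cv2.imwrite("pics/w12.png",d["color"][:260,:,::-1])
eye(BAR["white"],53.5,.1156,.016,0,.0115)
E
```

```text
time: 21.25
ee_pos: [0.5511, 0.1251, 0.0117]
tcp_rot: [-180.0, -0.0, 53.5]
wrist_force: [-0.1, -0.9, -2.3]
opening: 0.0319
grasp_force: 90.4
mouth row 164 far edge row 128 tool x 0.0752 ext~ -0.0014
along 0.47 left 0.35
[0.5232 0.1452] tx -0.0004 ty -0.0345 tz 0.0002 az -0.01 (now [0.5511 0.1251 0.0117] yaw 53.49)
```

View pics/w12.png

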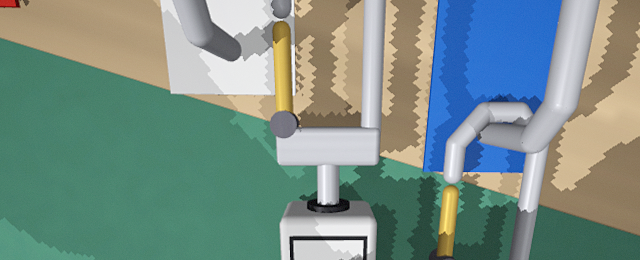

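The white bar foot is at (232,50) beside the gate (gate tip 22, pivot 122), so it's about 15 mm behind the inside point. Blue at right is clipped with its gate shut.

```bash
python3 -m handwheel '[{"tx":0,"ty":-0.005,"tz":0,"ax":0,"ay":0,"az":0,"jaw":-1},{"tx":0,"ty":-0.005,"tz":0,"ax":0,"ay":0,"az":0,"jaw":-1},{"tx":0,"ty":-0.005,"tz":0,"ax":0,"ay":0,"az":0,"jaw":-1},{"tx":0,"ty":-0.005,"tz":0,"ax":0,"ay":0,"az":0,"jaw":-1},{"tx":0,"ty":-0.005,"tz":0,"ax":0,"ay":0,"az":0,"jaw":-1},{"tx":0,"ty":-0.005,"tz":0,"ax":0,"ay":0,"az":0,"jaw":-1},{"tx":0,"ty":-0.0045,"tz":0,"ax":0,"ay":0,"az":0,"jaw":-1},{"tx":0,"ty":0,"tz":0,"ax":0,"ay":0,"az":0,"jaw":-1},{"tx":0,"ty":0,"tz":0,"ax":0,"ay":0,"az":0,"jaw":-1},{"tx":0,"ty":0,"tz":0,"ax":0,"ay":0,"az":0,"jaw":-1}]'
python3 -c "
from h import *
ext()"
python3 -m handwheel '[{"tx":-0.006,"ty":0,"tz":0,"ax":0,"ay":0,"az":0,"jaw":-1},{"tx":-0.006,"ty":0,"tz":0,"ax":0,"ay":0,"az":0,"jaw":-1},{"tx":-0.006,"ty":0,"tz":0,"ax":0,"ay":0,"az":0,"jaw":-1},{"tx":-0.006,"ty":0,"tz":0,"ax":0,"ay":0,"az":0,"jaw":-1},{"tx":-0.006,"ty":0,"tz":0,"ax":0,"ay":0,"az":0,"jaw":-1},{"tx":-0.006,"ty":0,"tz":0,"ax":0,"ay":0,"az":0,"jaw":-1},{"tx":-0.006,"ty":0,"tz":0,"ax":0,"ay":0,"az":0,"jaw":-1},{"tx":-0.006,"ty":0,"tz":0,"ax":0,"ay":0,"az":0,"jaw":-1},{"tx":0,"ty":0,"tz":0,"ax":0,"ay":0,"az":0,"jaw":-1},{"tx":0,"ty":0,"tz":0,"ax":0,"ay":0,"az":0,"jaw":-1}]'
python3 - <<'E'
from h import *
d=ext();ext()
cv2.imwrite("pics/w13.png",d["color"][:,:,::-1])
print([(i+225,x) for i,x in enumerate(d["color"][225:440,345].tolist()) if (max(x)<60 or x[1]>x[0]+30) and i%2==0])
E
```

```text
time: 22.55
ee_pos: [0.5233, 0.1455, 0.0116]
tcp_rot: [-180.0, 0.0, 53.5]
wrist_force: [-1.2, -1.0, -1.9]
opening: 0.0323
grasp_force: 90.4
mouth row 165 far edge row 128 tool x 0.0752 ext~ -0.0014
along -1.12 left 0.34
time: 23.85
ee_pos: [0.4952, 0.1073, 0.012]
tcp_rot: [180.0, -0.1, 53.5]
wrist_force: [2.3, 3.6, -3.2]
opening: 0.0319
grasp_force: 90.4
mouth row 125 far edge row 124 tool x 0.0765 ext~ -0.0002
along 5.54 left 0.05
mouth row 147 far edge row 146 tool x 0.0693 ext~ -0.0073
along 5.23 left 0.61
[(237, [35, 36, 43]), (239, [33, 31, 40]), (307, [19, 88, 43]), (309, [17, 85, 41]), (311, [26, 91, 49]), (313, [29, 91, 48]), (315, [23, 90, 46]), (317, [32, 92, 47]), (319, [36, 94, 51]), (321, [24, 91, 47]), (323, [29, 92, 46]), (325, [22, 87, 44]), (327, [7, 84, 40]), (329, [67, 104, 79]), (357, [29, 27, 34]), (359, [44, 44, 48]), (361, [40, 41, 46]), (363, [14, 12, 17]), (433, [10, 10, 15]), (435, [24, 28, 26]), (437, [28, 27, 25]), (439, [24, 26, 30])]
```

Pointer is now at row 360, with zone centre at 317.5: about 18 mm more to draw.

```bash
python3 -m handwheel '[{"tx":-0.004,"ty":0,"tz":0,"ax":0,"ay":0,"az":0,"jaw":-1},{"tx":-0.004,"ty":0,"tz":0,"ax":0,"ay":0,"az":0,"jaw":-1},{"tx":-0.004,"ty":0,"tz":0,"ax":0,"ay":0,"az":0,"jaw":-1},{"tx":-0.003,"ty":0,"tz":0,"ax":0,"ay":0,"az":0,"jaw":-1},{"tx":-0.002,"ty":0,"tz":0,"ax":0,"ay":0,"az":0,"jaw":-1},{"tx":-0.001,"ty":0,"tz":0,"ax":0,"ay":0,"az":0,"jaw":-1},{"tx":0,"ty":0,"tz":0,"ax":0,"ay":0,"az":0,"jaw":-1},{"tx":0,"ty":0,"tz":0,"ax":0,"ay":0,"az":0,"jaw":-1},{"tx":0,"ty":0,"tz":0,"ax":0,"ay":0,"az":0,"jaw":-1},{"tx":0,"ty":0,"tz":0,"ax":0,"ay":0,"az":0,"jaw":-1}]'
cat >> h.py <<'E'
def ptr():
    d=optics.camera("wrist");c=d["color"][225:430,345].astype(int)
    k=np.where(c.max(1)<58)[0]+225;g=np.where(c[:,1]>c[:,0]+30)[0]+225;g=g[g>250]
    print("black",k.tolist(),"green",g.min(),g.max());st();return d
E
python3 -c "
from h import *
d=ptr();cv2.imwrite('pics/w14.png',d['color'][:,:,::-1])"
```

```text
time: 25.2
ee_pos: [0.4851, 0.0934, 0.0122]
tcp_rot: [180.0, -0.2, 53.5]
wrist_force: [5.5, 7.2, -4.0]
opening: 0.0322
grasp_force: 90.3
black [237, 238, 239, 318, 319, 320, 321, 322, 323, 324, 325] green 306 329
along 9.44 left 0.90
```

```bash
python3 -m handwheel '[{"tx":-0.0012,"ty":0,"tz":0,"ax":0,"ay":0,"az":0,"jaw":-1},{"tx":0,"ty":0,"tz":0,"ax":0,"ay":0,"az":0,"jaw":-1},{"tx":0,"ty":0,"tz":0,"ax":0,"ay":0,"az":0,"jaw":-1},{"tx":0.008,"ty":0,"tz":0,"ax":0,"ay":0,"az":0,"jaw":-1},{"tx":0.01,"ty":0,"tz":0,"ax":0,"ay":0,"az":0,"jaw":-1},{"tx":0.01,"ty":0,"tz":0,"ax":0,"ay":0,"az":0,"jaw":-1},{"tx":0.01,"ty":0,"tz":0,"ax":0,"ay":0,"az":0,"jaw":-1},{"tx":0.004,"ty":0,"tz":0,"ax":0,"ay":0,"az":0,"jaw":-1},{"tx":0,"ty":0,"tz":0,"ax":0,"ay":0,"az":0,"jaw":-1},{"tx":0,"ty":0,"tz":0,"ax":0,"ay":0,"az":0,"jaw":-1}]'
python3 -c "
from h import *
d=ptr();cv2.imwrite('pics/w15.png',d['color'][:,:,::-1]);ext()"
```

```text
time: 26.5
ee_pos: [0.5081, 0.1251, 0.0116]
tcp_rot: [-180.0, 0.0, 53.5]
wrist_force: [0.5, 0.1, -2.7]
opening: 0.0321
grasp_force: 90.4
black [237, 238, 239, 316, 317, 318, 319, 320, 321, 322, 323] green 306 329
along 0.50 left -0.56
mouth row 188 far edge row 187 tool x 0.0553 ext~ -0.0214
along 0.15 left 0.01
```

White is proofed, with the pointer at 319.5 in 306–329. Release, rise, and check red.

```bash
python3 -m handwheel '[{"tx":0,"ty":0,"tz":0.003,"ax":0,"ay":0,"az":0,"jaw":-1},{"tx":0,"ty":0,"tz":0.0025,"ax":0,"ay":0,"az":0,"jaw":-1},{"tx":0,"ty":0,"tz":0,"ax":0,"ay":0,"az":0,"jaw":0.6},{"tx":0,"ty":0,"tz":0,"ax":0,"ay":0,"az":0,"jaw":0.6},{"tx":0,"ty":0,"tz":0,"ax":0,"ay":0,"az":0,"jaw":0.6},{"tx":0,"ty":0,"tz":0,"ax":0,"ay":0,"az":0,"jaw":0.6},{"tx":0,"ty":0,"tz":-0.02,"ax":0,"ay":0,"az":0,"jaw":0.6},{"tx":0,"ty":0,"tz":-0.06,"ax":0,"ay":0,"az":0,"jaw":0.6},{"tx":0,"ty":0,"tz":-0.06,"ax":0,"ay":0,"az":0,"jaw":1},{"tx":-0.06,"ty":0.03,"tz":0,"ax":0,"ay":0,"az":0,"jaw":1}]'
python3 - <<'E'
from h import *
d=optics.camera("top");a=d["color"][:,:,::-1];cv2.imwrite("pics/t7.png",a)
z=cv2.imread("pics/top0.png");D=cv2.absdiff(a,z).max(2);print("red",(D[215:290,450:480]>40).mean())
hsv=cv2.cvtColor(a,cv2.COLOR_BGR2HSV);m=((hsv[...,1]>150)&((hsv[...,0]<8)|(hsv[...,0]>172))&(hsv[...,2]>60)).astype(np.uint8)
for n,M in(("now",m),):
    l=cv2.connectedComponentsWithStats(cv2.morphologyEx(M,cv2.MORPH_CLOSE,np.ones((7,7))))
    for s,c in zip(l[2][1:],l[3][1:]):
        if s[4]>60:print(s,c,np.round(ray(d,c,.028)[:2],4))
go(.5207,-.4332,.15,-3.3)
E
```

```text
time: 27.85
ee_pos: [0.5003, 0.0657, 0.1513]
tcp_rot: [179.7, -0.4, 53.8]
wrist_force: [0.8, -0.8, -0.6]
opening: 0.0856
grasp_force: 0.0
red 0.12844444444444444
[ 501  148   95   25 1911] [547.76452119 159.73155416] [ 0.8591 -0.6848]
[347 186  17  20 153] [354.69934641 195.53594771] [ 0.7308 -0.1003]
[195 240  31  29 425] [210.02588235 253.91529412] [0.541  0.3274]
[457 252  14  32 121] [462.76859504 267.34710744] [ 0.5237 -0.4277]
tx -0.3816 ty 0.3111 tz -0.0009 az 56.80 (now [0.4976 0.0586 0.1491] yaw 53.50)
```

```bash
python3 - <<'E'
from h import *
for f in("top0","t7"):
    a=cv2.imread(f"pics/{f}.png");hsv=cv2.cvtColor(a,cv2.COLOR_BGR2HSV);m=((hsv[...,1]>150)&((hsv[...,0]<8)|(hsv[...,0]>172))&(hsv[...,2]>60)).astype(np.uint8)
    l=cv2.connectedComponentsWithStats(cv2.morphologyEx(m,cv2.MORPH_CLOSE,np.ones((7,7))))
    print(f,[(s.tolist(),c) for s,c in zip(l[2][1:],l[3][1:]) if s[4]>60 and 420<c[0]<500])
E
python3 -m handwheel '[{"tx":-0.044,"ty":0.036,"tz":0,"ax":0,"ay":0,"az":0,"jaw":1},{"tx":-0.044,"ty":0.036,"tz":0,"ax":0,"ay":0,"az":0,"jaw":1},{"tx":-0.044,"ty":0.036,"tz":0,"ax":0,"ay":0,"az":0,"jaw":1},{"tx":-0.044,"ty":0.036,"tz":0,"ax":0,"ay":0,"az":0,"jaw":1},{"tx":-0.044,"ty":0.036,"tz":0,"ax":0,"ay":0,"az":0,"jaw":1},{"tx":-0.044,"ty":0.036,"tz":0,"ax":0,"ay":0,"az":0,"jaw":1},{"tx":-0.044,"ty":0.036,"tz":0,"ax":0,"ay":0,"az":0,"jaw":1},{"tx":-0.044,"ty":0.036,"tz":0,"ax":0,"ay":0,"az":0,"jaw":1},{"tx":-0.028,"ty":0.024,"tz":0,"ax":0,"ay":0,"az":0,"jaw":1},{"tx":0,"ty":0,"tz":0,"ax":0,"ay":0,"az":0,"jaw":1}]' 90
python3 -m handwheel '[{"tx":0,"ty":0,"tz":0,"ax":0,"ay":0,"az":10.6,"jaw":1},{"tx":0,"ty":0,"tz":0,"ax":0,"ay":0,"az":10.6,"jaw":1},{"tx":0,"ty":0,"tz":0,"ax":0,"ay":0,"az":10.6,"jaw":1},{"tx":0,"ty":0,"tz":0,"ax":0,"ay":0,"az":10.6,"jaw":1},{"tx":0,"ty":0,"tz":0,"ax":0,"ay":0,"az":10.6,"jaw":1},{"tx":0,"ty":0,"tz":0,"ax":0,"ay":0,"az":3.8,"jaw":1},{"tx":0,"ty":0,"tz":0,"ax":0,"ay":0,"az":0,"jaw":1},{"tx":0,"ty":0,"tz":0,"ax":0,"ay":0,"az":0,"jaw":1},{"tx":0,"ty":0,"tz":0,"ax":0,"ay":0,"az":0,"jaw":1},{"tx":0,"ty":0,"tz":0,"ax":0,"ay":0,"az":0,"jaw":1}]'
python3 - <<'E'
from h import *
T=tcpT();d=optics.camera("wrist");a=d["color"][:,:,::-1];cv2.imwrite("pics/w16.png",a);np.save("w16.npy",T)
hsv=cv2.cvtColor(a,cv2.COLOR_BGR2HSV);m=((hsv[...,1]>130)&((hsv[...,0]<8)|(hsv[...,0]>172))&(hsv[...,2]>50)).astype(np.uint8)
l=cv2.connectedComponentsWithStats(cv2.morphologyEx(m,cv2.MORPH_CLOSE,np.ones((7,7))));
for s,c in zip(l[2][1:],l[3][1:]):
    if s[4]>500: print(s,c)
pts=cv2.findNonZero(m);print(cv2.minAreaRect(pts)); print(np.round(cv2.boxPoints(cv2.minAreaRect(pts))))
b=cv2.boxPoints(cv2.minAreaRect(pts));P=np.array([ray(d,p,.028,T)[:2] for p in b]);print(np.round(P,4),P.mean(0))
go(.5207,-.4332,.006,-3.3)
E
```

```text
top0 [([457, 252, 14, 33, 131], array([462.48091603, 267.85496183]))]
t7 [([457, 252, 14, 32, 121], array([462.76859504, 267.34710744]))]
time: 29.15
ee_pos: [0.5215, -0.4297, 0.1447]
tcp_rot: [-179.9, 0.0, 53.3]
wrist_force: [-0.1, 0.9, -0.8]
opening: 0.0854
grasp_force: 0.0
time: 30.4
ee_pos: [0.5223, -0.4272, 0.1463]
tcp_rot: [-180.0, 0.0, -3.3]
wrist_force: [-0.6, 0.6, 0.4]
opening: 0.0855
grasp_force: 0.0
[ 315  158   48  131 1909] [338.85646936 212.25772656]
((338.5, 223.0), (130.0, 47.0), 90.0)
[[315. 158.]
 [362. 158.]
 [362. 288.]
 [315. 288.]]
[[ 0.5716 -0.4207]
 [ 0.5698 -0.4528]
 [ 0.4715 -0.4499]
 [ 0.4736 -0.414 ]] [ 0.5216419  -0.43433996]
tx -0.0012 ty 0.0060 tz 0.1402 az 0.00 (now [ 0.5222 -0.4273  0.1462] yaw -3.30)
```

Red hasn't moved (centre about (0.521,-0.434)). Grasp, lift and turn.

```bash
python3 -m handwheel '[{"tx":-0.001,"ty":0.0065,"tz":0.03,"ax":0,"ay":0,"az":0,"jaw":1},{"tx":0,"ty":0,"tz":0.04,"ax":0,"ay":0,"az":0,"jaw":1},{"tx":0,"ty":0,"tz":0.04,"ax":0,"ay":0,"az":0,"jaw":1},{"tx":0,"ty":0,"tz":0.03,"ax":0,"ay":0,"az":0,"jaw":1},{"tx":0,"ty":0,"tz":0,"ax":0,"ay":0,"az":0,"jaw":1},{"tx":0,"ty":0,"tz":0,"ax":0,"ay":0,"az":0,"jaw":-1},{"tx":0,"ty":0,"tz":0,"ax":0,"ay":0,"az":0,"jaw":-1},{"tx":0,"ty":0,"tz":0,"ax":0,"ay":0,"az":0,"jaw":-1},{"tx":0,"ty":0,"tz":0,"ax":0,"ay":0,"az":0,"jaw":-1},{"tx":0,"ty":0,"tz":0,"ax":0,"ay":0,"az":0,"jaw":-1}]' 90
python3 -m handwheel '[{"tx":0,"ty":0,"tz":0,"ax":0,"ay":0,"az":0,"jaw":-1},{"tx":0,"ty":0,"tz":0,"ax":0,"ay":0,"az":0,"jaw":-1},{"tx":0,"ty":0,"tz":-0.003,"ax":0,"ay":0,"az":0,"jaw":-1},{"tx":0,"ty":0,"tz":-0.003,"ax":0,"ay":0,"az":0,"jaw":-1},{"tx":0,"ty":0,"tz":-0.003,"ax":0,"ay":0,"az":-10.5,"jaw":-1},{"tx":0,"ty":0,"tz":0,"ax":0,"ay":0,"az":-10.5,"jaw":-1},{"tx":0,"ty":0,"tz":0,"ax":0,"ay":0,"az":-10.5,"jaw":-1},{"tx":0,"ty":0,"tz":0,"ax":0,"ay":0,"az":-10.5,"jaw":-1},{"tx":0,"ty":0,"tz":0,"ax":0,"ay":0,"az":-10.5,"jaw":-1},{"tx":0,"ty":0,"tz":0,"ax":0,"ay":0,"az":-4.3,"jaw":-1}]'
python3 - <<'E'
from h import *
d=ext();cv2.imwrite("pics/w17.png",d["color"][:,:,::-1])
g=d["color"].astype(int);print("front edge rows",[i for i in range(180,240) if g[i,300,0]>g[i,300,1]+50][:1], "cols",[i for i in range(250,420) if g[220,i,0]>g[220,i,1]+50][::200],[i for i in range(250,420) if g[220,i,0]>g[220,i,1]+50][-1:])
eye(BAR["red"],53.5,.117,-.243,-.034,.0115)
a=optics.camera("top")["color"][:,:,::-1];cv2.imwrite("pics/t8.png",a)
E
```

```text
time: 31.7
ee_pos: [0.5216, -0.4343, 0.0081]
tcp_rot: [179.9, -0.1, -3.3]
wrist_force: [-0.1, 1.0, 6.8]
opening: 0.032
grasp_force: 91.6
time: 32.95
ee_pos: [0.5207, -0.4336, 0.015]
tcp_rot: [-180.0, -0.0, 53.7]
wrist_force: [-0.3, 0.0, -2.5]
opening: 0.0323
grasp_force: 90.3
mouth row 196 far edge row 127 tool x 0.0756 ext~ -0.0011
along 0.10 left 0.73
front edge rows [200] cols [280] [375]
[ 0.3383 -0.005 ] tx 0.2384 ty -0.4001 tz 0.0035 az 0.34 (now [ 0.5207 -0.4336  0.015 ] yaw 53.84)
```

```bash
python3 -m handwheel '[{"tx":0.02,"ty":-0.0445,"tz":0,"ax":0,"ay":0,"az":0,"jaw":-1},{"tx":0.02,"ty":-0.0445,"tz":0,"ax":0,"ay":0,"az":0,"jaw":-1},{"tx":0.025,"ty":-0.0445,"tz":0,"ax":0,"ay":0,"az":0,"jaw":-1},{"tx":0.025,"ty":-0.0445,"tz":0,"ax":0,"ay":0,"az":0,"jaw":-1},{"tx":0.025,"ty":-0.0445,"tz":0,"ax":0,"ay":0,"az":0,"jaw":-1},{"tx":0.025,"ty":-0.0445,"tz":0,"ax":0,"ay":0,"az":0,"jaw":-1},{"tx":0.025,"ty":-0.0445,"tz":0,"ax":0,"ay":0,"az":0,"jaw":-1},{"tx":0.025,"ty":-0.0445,"tz":0,"ax":0,"ay":0,"az":0,"jaw":-1},{"tx":0.025,"ty":-0.0445,"tz":0,"ax":0,"ay":0,"az":0,"jaw":-1},{"tx":0,"ty":0,"tz":0,"ax":0,"ay":0,"az":0,"jaw":-1}]'
python3 - <<'E'
from h import *
d=ext();eye(BAR["red"],53.5,.1159,-.243,-.034,.0115);eye(BAR["red"],53.5,.1159,.016,-.034,.0115)
a=optics.camera("top")["color"][:,:,::-1];cv2.imwrite("pics/t9.png",a)
E
```

```text
time: 34.3
ee_pos: [0.3259, -0.0204, 0.0154]
tcp_rot: [180.0, -0.0, 53.6]
wrist_force: [0.8, -0.5, -2.0]
opening: 0.0321
grasp_force: 90.9
mouth row 198 far edge row 125 tool x 0.0762 ext~ -0.0005
along -0.30 left -0.52
[ 0.3389 -0.0041] tx 0.0212 ty -0.0006 tz 0.0041 az 0.08 (now [ 0.3269 -0.0216  0.0156] yaw 53.58)
[0.493  0.2041] tx 0.2802 ty -0.0003 tz 0.0041 az 0.08 (now [ 0.3269 -0.0216  0.0156] yaw 53.58)
```

```bash
python3 -m handwheel '[{"tx":0.045,"ty":0,"tz":0.002,"ax":0,"ay":0,"az":0,"jaw":-1},{"tx":0.045,"ty":0,"tz":0.002,"ax":0,"ay":0,"az":0,"jaw":-1},{"tx":0.045,"ty":0,"tz":0,"ax":0,"ay":0,"az":0,"jaw":-1},{"tx":0.045,"ty":0,"tz":0,"ax":0,"ay":0,"az":0,"jaw":-1},{"tx":0.04,"ty":0,"tz":0,"ax":0,"ay":0,"az":0,"jaw":-1},{"tx":0.03,"ty":0,"tz":0,"ax":0,"ay":0,"az":0,"jaw":-1},{"tx":0.03,"ty":0,"tz":0,"ax":0,"ay":0,"az":0,"jaw":-1},{"tx":0,"ty":0,"tz":0,"ax":0,"ay":0,"az":0,"jaw":-1},{"tx":0,"ty":0,"tz":0,"ax":0,"ay":0,"az":0,"jaw":-1},{"tx":0,"ty":0,"tz":0,"ax":0,"ay":0,"az":0,"jaw":-1}]'
python3 - <<'E'
from h import *
d=ext();cv2.imwrite("pics/w18.png",d["color"][:260,:,::-1]);eye(BAR["red"],53.5,.116,.016,0,.0115)
E
```

```text
time: 35.65
ee_pos: [0.4934, 0.2014, 0.0111]
tcp_rot: [-180.0, 0.0, 53.4]
wrist_force: [-0.2, 0.7, -2.2]
opening: 0.0322
grasp_force: 90.9
mouth row 162 far edge row 127 tool x 0.0756 ext~ -0.0011
along 0.75 left -0.57
[0.4656 0.2242] tx 0.0016 ty -0.0359 tz -0.0003 az -0.09 (now [0.4934 0.2015 0.0112] yaw 53.41)
```

View pics/w18.png

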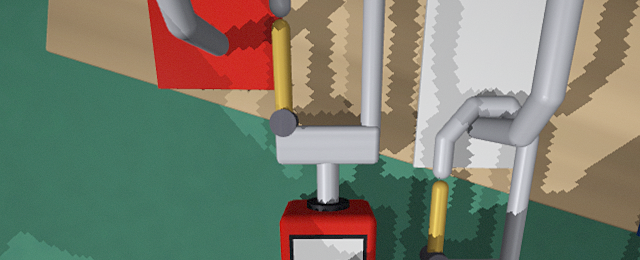

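The red bar foot is at (222,45), just left of the gate. White at right is clipped with its gate shut. Press in, then pull back.

```bash
python3 -m handwheel '[{"tx":0.0017,"ty":-0.003,"tz":0,"ax":0,"ay":0,"az":0,"jaw":-1},{"tx":0,"ty":-0.005,"tz":0,"ax":0,"ay":0,"az":0,"jaw":-1},{"tx":0,"ty":-0.005,"tz":0,"ax":0,"ay":0,"az":0,"jaw":-1},{"tx":0,"ty":-0.005,"tz":0,"ax":0,"ay":0,"az":0,"jaw":-1},{"tx":0,"ty":-0.005,"tz":0,"ax":0,"ay":0,"az":0,"jaw":-1},{"tx":0,"ty":-0.005,"tz":0,"ax":0,"ay":0,"az":0,"jaw":-1},{"tx":0,"ty":-0.005,"tz":0,"ax":0,"ay":0,"az":0,"jaw":-1},{"tx":0,"ty":-0.003,"tz":0,"ax":0,"ay":0,"az":0,"jaw":-1},{"tx":0,"ty":0,"tz":0,"ax":0,"ay":0,"az":0,"jaw":-1},{"tx":0,"ty":0,"tz":0,"ax":0,"ay":0,"az":0,"jaw":-1}]'
python3 -c "
from h import *
ext();eye(BAR['red'],53.5,.116,.016,0,.0115)"
python3 -m handwheel '[{"tx":-0.006,"ty":0,"tz":0,"ax":0,"ay":0,"az":0,"jaw":-1},{"tx":-0.006,"ty":0,"tz":0,"ax":0,"ay":0,"az":0,"jaw":-1},{"tx":-0.006,"ty":0,"tz":0,"ax":0,"ay":0,"az":0,"jaw":-1},{"tx":-0.006,"ty":0,"tz":0,"ax":0,"ay":0,"az":0,"jaw":-1},{"tx":-0.006,"ty":0,"tz":0,"ax":0,"ay":0,"az":0,"jaw":-1},{"tx":-0.006,"ty":0,"tz":0,"ax":0,"ay":0,"az":0,"jaw":-1},{"tx":-0.006,"ty":0,"tz":0,"ax":0,"ay":0,"az":0,"jaw":-1},{"tx":-0.006,"ty":0,"tz":0,"ax":0,"ay":0,"az":0,"jaw":-1},{"tx":0,"ty":0,"tz":0,"ax":0,"ay":0,"az":0,"jaw":-1},{"tx":0,"ty":0,"tz":0,"ax":0,"ay":0,"az":0,"jaw":-1}]'
python3 -c "
from h import *
d=ptr();ext()"
```

```text
time: 36.95
ee_pos: [0.4654, 0.2251, 0.0111]
tcp_rot: [-180.0, 0.0, 53.5]
wrist_force: [-0.0, -1.5, -2.6]
opening: 0.0322
grasp_force: 90.9
mouth row 163 far edge row 127 tool x 0.0756 ext~ -0.0011
along -1.59 left -0.53
[0.4656 0.2242] tx -0.0006 ty 0.0006 tz -0.0004 az -0.02 (now [0.4655 0.2251 0.0111] yaw 53.48)
time: 38.25
ee_pos: [0.4374, 0.1869, 0.0115]
tcp_rot: [180.0, -0.1, 53.5]
wrist_force: [3.5, 4.3, -3.2]
opening: 0.0324
grasp_force: 90.9
black [235, 236, 237, 357, 358, 359, 360, 361, 362, 363, 364] green 304 327
along 4.63 left 0.44
mouth row 101 far edge row 61 tool x 0.0957 ext~ 0.0191
along 5.65 left 0.38
```

```bash
python3 -m handwheel '[{"tx":-0.004,"ty":0,"tz":0,"ax":0,"ay":0,"az":0,"jaw":-1},{"tx":-0.004,"ty":0,"tz":0,"ax":0,"ay":0,"az":0,"jaw":-1},{"tx":-0.004,"ty":0,"tz":0,"ax":0,"ay":0,"az":0,"jaw":-1},{"tx":-0.003,"ty":0,"tz":0,"ax":0,"ay":0,"az":0,"jaw":-1},{"tx":-0.002,"ty":0,"tz":0,"ax":0,"ay":0,"az":0,"jaw":-1},{"tx":-0.002,"ty":0,"tz":0,"ax":0,"ay":0,"az":0,"jaw":-1},{"tx":0,"ty":0,"tz":0,"ax":0,"ay":0,"az":0,"jaw":-1},{"tx":0,"ty":0,"tz":0,"ax":0,"ay":0,"az":0,"jaw":-1},{"tx":0,"ty":0,"tz":0,"ax":0,"ay":0,"az":0,"jaw":-1},{"tx":0,"ty":0,"tz":0,"ax":0,"ay":0,"az":0,"jaw":-1}]'
python3 -c "
from h import *
d=ptr()"
```

```text
time: 39.6
ee_pos: [0.4267, 0.1723, 0.0117]
tcp_rot: [180.0, -0.2, 53.5]
wrist_force: [5.3, 7.7, -3.4]
opening: 0.0318
grasp_force: 90.8
black [235, 236, 237, 317, 318, 319, 320, 321, 322, 323, 324, 325] green 304 327
along 9.20 left 0.88
```

```bash
python3 -m handwheel '[{"tx":-0.002,"ty":0,"tz":0,"ax":0,"ay":0,"az":0,"jaw":-1},{"tx":0,"ty":0,"tz":0,"ax":0,"ay":0,"az":0,"jaw":-1},{"tx":0,"ty":0,"tz":0,"ax":0,"ay":0,"az":0,"jaw":-1},{"tx":0.008,"ty":0,"tz":0,"ax":0,"ay":0,"az":0,"jaw":-1},{"tx":0.01,"ty":0,"tz":0,"ax":0,"ay":0,"az":0,"jaw":-1},{"tx":0.01,"ty":0,"tz":0,"ax":0,"ay":0,"az":0,"jaw":-1},{"tx":0.01,"ty":0,"tz":0,"ax":0,"ay":0,"az":0,"jaw":-1},{"tx":0.004,"ty":0,"tz":0,"ax":0,"ay":0,"az":0,"jaw":-1},{"tx":0,"ty":0,"tz":0,"ax":0,"ay":0,"az":0,"jaw":-1},{"tx":0,"ty":0,"tz":0,"ax":0,"ay":0,"az":0,"jaw":-1}]'
python3 -c "
from h import *
d=ptr();ext()"
```

```text
time: 40.9
ee_pos: [0.4492, 0.2032, 0.0111]
tcp_rot: [-180.0, 0.0, 53.5]
wrist_force: [0.5, -0.4, -2.3]
opening: 0.0323
grasp_force: 90.9
black [235, 236, 237, 313, 314, 315, 316, 317, 318, 319, 320] green 305 327
along -0.41 left 0.23
mouth row 161 far edge row 125 tool x 0.0762 ext~ -0.0005
along 0.42 left -0.36
```

Red is proofed, pointer at 316.5 in 305–327. Set down, release, rise well clear and retreat for a last check.

```bash
python3 -m handwheel '[{"tx":0,"ty":0,"tz":0.0025,"ax":0,"ay":0,"az":0,"jaw":-1},{"tx":0,"ty":0,"tz":0.0025,"ax":0,"ay":0,"az":0,"jaw":-1},{"tx":0,"ty":0,"tz":0,"ax":0,"ay":0,"az":0,"jaw":0.6},{"tx":0,"ty":0,"tz":0,"ax":0,"ay":0,"az":0,"jaw":0.6},{"tx":0,"ty":0,"tz":0,"ax":0,"ay":0,"az":0,"jaw":0.6},{"tx":0,"ty":0,"tz":0,"ax":0,"ay":0,"az":0,"jaw":0.6},{"tx":0,"ty":0,"tz":-0.02,"ax":0,"ay":0,"az":0,"jaw":0.6},{"tx":0,"ty":0,"tz":-0.06,"ax":0,"ay":0,"az":0,"jaw":0.6},{"tx":0,"ty":0,"tz":-0.06,"ax":0,"ay":0,"az":0,"jaw":1},{"tx":0,"ty":0,"tz":-0.06,"ax":0,"ay":0,"az":0,"jaw":1}]'
python3 -m handwheel '[{"tx":-0.03,"ty":0.05,"tz":0,"ax":0,"ay":0,"az":0,"jaw":1},{"tx":-0.03,"ty":0.05,"tz":0,"ax":0,"ay":0,"az":0,"jaw":1},{"tx":-0.04,"ty":0.04,"tz":0,"ax":0,"ay":0,"az":0,"jaw":1},{"tx":-0.04,"ty":0.04,"tz":0,"ax":0,"ay":0,"az":0,"jaw":1},{"tx":-0.04,"ty":0.04,"tz":0,"ax":0,"ay":0,"az":0,"jaw":1},{"tx":-0.04,"ty":0.04,"tz":0,"ax":0,"ay":0,"az":0,"jaw":1},{"tx":-0.04,"ty":0.04,"tz":0,"ax":0,"ay":0,"az":0,"jaw":1},{"tx":0,"ty":0,"tz":0,"ax":0,"ay":0,"az":0,"jaw":1},{"tx":0,"ty":0,"tz":0,"ax":0,"ay":0,"az":0,"jaw":1},{"tx":0,"ty":0,"tz":0,"ax":0,"ay":0,"az":0,"jaw":1}]'
python3 - <<'E'
from h import *
a=optics.camera("top")["color"][:,:,::-1];z=cv2.imread("pics/top0.png")
D=cv2.absdiff(a,z).max(2)
for n,(x,y,r) in dict(pen=(145,230,22),remover=(356,194,12),lid=(411,195,22),tumbler=(510,245,16)).items():print(n,(D[y-r:y+r,x-r:x+r]>40).mean())
cv2.imwrite("pics/t10.png",cv2.resize(a[150:310,180:380],None,fx=4,fy=4,interpolation=cv2.INTER_CUBIC)[:600])
E
```

```text
time: 42.25
ee_pos: [0.4493, 0.2034, 0.2081]
tcp_rot: [180.0, -0.0, 53.5]
wrist_force: [1.1, -0.3, 0.6]
opening: 0.0853
grasp_force: 0.0
time: 43.5
ee_pos: [0.536, -0.1828, 0.2064]
tcp_rot: [180.0, -0.0, 53.6]
wrist_force: [-0.4, -0.5, -0.7]
opening: 0.0852
grasp_force: 0.0
pen 0.0
remover 0.1701388888888889
lid 0.6089876033057852
tumbler 0.06640625
```

View pics/t10.png

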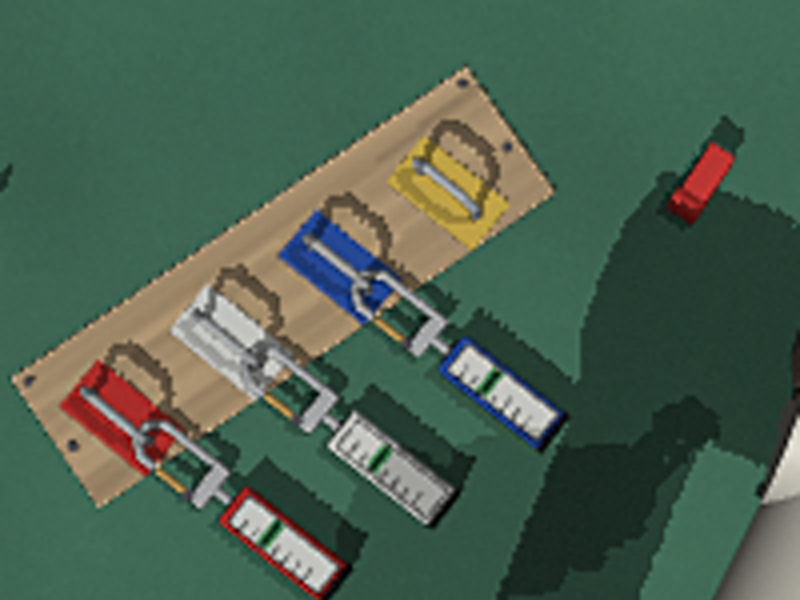

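All three are clipped with gates shut, rods in, and pointers in the green band. The bystanders were not touched; the lid's picture difference is the arm covering it.

```bash
python3 -c "
from workcell import workorder
print(workorder.job_done())"
```

```text
the job is handed in; nothing more can be done
None
```

I clipped the blue, white and red balances (there was no yellow one on the desk) onto the eyes of their own colours, proofed each to about 10 N with its pointer in the green, left them lying flat with gates shut, and handed the job in at about 44 s.

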